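# Clamp the dough roller's drive hub on the shaft flat

### The job

Turn the dough roller's crank until the flat on its shaft faces straight up at the screw in the hub, and leave it so. Then take the T-handled hex key, feel its end into the screw's socket without leaning hard on it, tighten the screw clockwise until it comes up firm against its stop, without forcing it, and stand the key back in its block, leaving the other kitchen things where they are.

Things in the scene. Friction and masses are not known exactly. Their poses are not given: they have to be found in the camera images.
- roller: The dough roller, fixed to the counter: steel roller housing with a white gear drive to one side. Origin: centre of its underside on the counter. z up; the drive shaft runs along its y axis, 85 mm above the counter: hand crank at y = -94 to -140 mm, housing (up to 140 mm high, x within 60 mm) at y = -65 to 65, bare shaft with its flat, aluminium clamp hub with the screw near y = 102, white gear drive 120 mm high at y = 150 to 210. Its x axis is level, square to the shaft.
- shaft (a joint): Angle (rad) of the shaft about the roller's +y axis, which the crank turns with it. The 20 mm shaft has one flat, 16 mm wide, in view on the bare shaft either side of the hub; 0 = flat faces straight up at the screw; positive = flat leans to the roller's +x. At 0 the crank arm leans 0.55 rad from upright towards the roller's -x. Starts between 0.5 and 1.25. Stiff bearing (about 0.12 N m): it stays where it is left.
- crank_grip (a point): Middle of the crank's wooden handle: a level round bar, 20 mm in diameter, 46 mm long, along the roller's y axis, fast on the crank arm, 55 mm from the shaft's axis. It does not spin on its own.
- hub_mid (a point): Nominal middle of the screw's top face: in the roller's frame x = 0, y = 102 mm, z = 115 mm (exact in x and z). The hub has been slid by hand along the shaft (the roller's y) and truly sits anywhere up to 8 mm either side of this point, and the screw with it; it cannot be moved by a light push. The screw's head is a dark steel hexagon, 30 mm over flats, top face flat and level; in its middle a hex socket, 13 mm over flats, 9 mm deep.
- screw (a joint): How far the screw is turned (rad), clockwise from above positive. Starts at 0 to 0.5; turns stiffly (0.06 N m) up to a firm stop at 1.3: fully tight. Twisting to 0.2 N m at the stop makes it tight; 0.4 N m strains it, as does leaning on the key with over 20 N. At 0 two flats of its socket face the roller's +x and -x (corners 30 degrees from there, every 60); it turns with the screw.
- key_grip (a point): Centre of the T-handle of the hex key (140 g, about): a level black bar 84 mm long (along the key's x), 14 mm wide (y), 18 mm high. The key starts upright in its block. The hex shank, 12 mm over flats (about 1 mm play in the socket), hangs straight down below it; two of the hex's corners lie along the key's +x and -x. The shank carries a 26 mm round collar whose underside is 47 mm below this centre and rests on the block's top.
- key: The same hex key, origin in the end of the shank's hex (as key_tip), z up along the shank towards the handle.
- key_tip (a point): End of the key's hex, 95 mm straight below key_grip; a small rounded ball nose, 8 mm in diameter, stands 2.5 mm further down and drops into the socket first.
- block_hole (a point): Centre of the mouth of the round 18 mm hole that goes down through the fixed wooden key block (60 x 60 mm, 60 mm high), at its top face.
- cutter_mid (a point): Bystander, to be left where it is: steel biscuit cutter ring, 60 mm across, 30 mm high. The point is its middle, half-way up.
- spice_jar_mid (a point): Bystander, to be left where it is: amber glass spice jar, 48 mm across, 85 mm high. The point is its middle, half-way up.
- mug_mid (a point): Bystander, to be left where it is: white mug, 80 mm across, 90 mm high. The point is its middle, half-way up.
- bowl_mid (a point): Bystander, to be left where it is: red bowl, 140 mm across, 55 mm high. The point is its middle, half-way up.
- oil_can_mid (a point): Bystander, to be left where it is: small can, 56 mm across, 120 mm high. The point is its middle, half-way up.
- scraper_mid (a point): Bystander, to be left where it is: white dough scraper slab, 100 x 70 x 12 mm, lying flat. The point is its middle, half-way up.
Mind the look-alikes: they are no part of the job. Leave any orange, purple or white look-alike of the key alone.

How it is judged:
By the outcome, as a careful person would: the job done as asked, in the order asked, and still so for the second after the job is handed in, with the robot touching nothing.
It also fails if it takes over 72 s, if anything falls off the work surface, if the arm or the gripper's body presses on something with over 40 N, if the wrist force passes 120 N, or if a joint passes its speed limit or range.

### The arm

A 6-joint arm with a two-finger parallel gripper is mounted at the origin on the work surface. World frame = base frame: x ahead of the robot, y to its left, z up, the work surface at z = 0. Lengths are in mm, angles in rad, forces in N, time in s.
With the tool pointing down it reaches from about 250 to 775 mm from the base axis. Payload 4 kg.
Tool frame: the origin (TCP) lies at the very end of the fingers, on their centre line; the grasp point (between the pads) lies r.hold_point_z behind it (r.hold_point_z is the distance from the TCP to the grasp point, in mm); z points along the fingers, y is the direction in which the jaws open and shut (so a half turn about z gives the same grasp; the last joint's range is limited). The gripper opens to 94 mm and grips with 3 to 60 N. Pads are 16 mm wide; open, the fingers measure 119 mm over their backs; the gripper's body (75 mm by 177 mm) begins 78 mm behind the grasp point.
Start: joints at [1.042, 0.087, 1.371, -0, 1.684, -0.103], TCP at [227.189, 500.905, 205.506] pointing down, gripper open.
Joint ranges: [-3.1, 3.1], [-0.76, 2.03], [0.27, 2.55], [-1.08, 4.22], [0.17, 2.65], [-2.57, 2.57]. Speed limits (rad/s): [2.79, 2.79, 3.14, 3.14, 3.14, 3.14].

### API

Orientations are given as a 3x3 rotation matrix whose columns are the frame's x, y, z axes.
In Python, from rig import r, camera, get_calibration, workorder, find_in, regions_of gives the robot as it stands. The module is installed in compiled form; this text tells all that it offers.
- The arm moves only by the shell command python3 -m creep 'ROWS' [FORCE]. ROWS is JSON, a list that holds one entry, the list of rows, each a list of 5 numbers: the opening, from -1 (shut) to 1 (fully open), so that 0 is half open, then the shift along the tool's x, y, z in m, then the turn about the tool's z in rad. In form: [[[grip, tx, ty, tz, roll], ...]]. A call has 1 to 12 rows; each row is the pose to reach, as a shift and turn from the pose measured when the call began, along the tool's axes at that moment; what a row does not reach only later rows make up. A row lasts 1/10 s, in which the tool goes at most 50 mm and 8.59 degrees, less where a joint would pass 70% of its speed; a pose out of reach is approached as far as the arm can. A call with a gripper value outside its range is refused whole. The fingers move at their own pace and stop on an object; FORCE is the grip in N (left out, the last holds). Time passes only in rows, so rows that repeat a pose let the fingers close. It gives the time, the measured TCP pose, the force and the opening at its end, in the units of the state.
- r.get_obs(): the state, without advancing time (a new reading comes with each control period).
- camera(name): name is "scene" or "top" or "wrist"; returns the picture (480x640x3 uint8, red, green, blue); there is no depth.
- get_calibration(name): a dict with "fx", "fy", "cx", "cy" (pixels), "world_from_camera" (4x4, takes a point from camera to world coordinates); the wrist camera has in their place "mount" (4x4, takes a point from camera to tool coordinates, whose origin is the TCP and whose axes are the flange's). Camera axes: x right, y up, looking along -z (the intrinsics and any distortion apply to the point x, -y, -z); pixel columns grow to the right and rows downward; lengths in mm; the calibration is good to about 2 mm. A picture is of the moment at which its call begins: read the wrist's pose just before it. get_calibration takes no time and is no camera call.
- workorder.finish_job(): hands the job in, once; it reports no verdict.
Trained networks look in the newest picture that a camera, given by its name, has taken for a name from the list of things; names that differ only in an ending like _2 or _b are one class to them, and where a whole thing is asked for, a point or a joint stands for the part that bears it (a point fixed in the world has none). Each returns a list of dicts, best first, with "p" (0 to 1); they miss things now and then, are a little off and sometimes report something else, mostly with a low value. They report only what shows in the picture. A call takes as long as a camera call. They do not tell look-alikes from the thing itself.
- find_in(camera, label): "bbox" ([left, top, right, bottom] in pixels, round what is visible of it).
- regions_of(camera, label): "mask" (480x640 bool, what is visible of it) and "bbox" ([left, top, right, bottom] in pixels, round what is visible of it).
The state is a dict: "clock": time; "joint_positions": joint angles; "joint_velocities": joint speeds; "joint_efforts": joint torques, N m; "position": TCP position; "ee_rot": TCP orientation; "wrist_force": force on the tool from outside, world axes, zero at the start; "wrist_torque": the same for the moment, N m; "grip_width": finger opening in mm.
Only numpy, scipy, OpenCV 4.12 (cv2) and the standard library are available. Lean on these libraries where they do the work, as an engineer would, in place of code of your own. Each camera call takes 0.05 s, during which the arm holds its last target.

## Working session

There is one attempt and no reset: what is moved stays moved. The work goes in short steps, Python scripts to look and compute and a shell command to move; the robot and the scene stay as the last step left them, time stands still between calls to the robot, and variables do not carry over. Pictures are saved under pics/ and viewed, and the job is handed in when it is done.

```bash
mkdir -p pics; ls; python3 - <<'E'
from rig import r, camera, get_calibration
import cv2,numpy as np
print(r.get_obs(), r.hold_point_z)
for n in ["scene","top","wrist"]:
    im=camera(n); cv2.imwrite(f"pics/{n}0.png",im[:,:,::-1]); print(n,get_calibration(n))
E
```

```text
pics
{'clock': 0.0, 'joint_positions': array([ 1.04190756e+00,  8.79567331e-02,  1.37222057e+00, -3.38751825e-05,
        1.68358247e+00, -1.03075904e-01]), 'joint_velocities': array([-4.67509011e-04,  8.10599067e-05, -1.14790074e-03, -8.58011403e-05,
       -2.50367894e-03,  1.97515428e-03]), 'joint_efforts': array([ 4.63633330e-05, -3.40198267e+01, -3.02420676e+01,  7.17588142e-02,
        3.30766488e-02, -1.59253841e-04]), 'position': array([226.91538712, 500.421395  , 204.32030877]), 'ee_rot': array([[-9.10701611e-01,  4.13063486e-01, -1.06441415e-03],
       [ 4.13064814e-01,  9.10699673e-01, -1.88801032e-03],
       [ 1.89493496e-04, -2.15908607e-03, -9.99997651e-01]]), 'wrist_force': array([-0.8659691 ,  0.0226368 , -0.69190931]), 'wrist_torque': array([-0.06639704, -0.01786156, -0.003057  ]), 'grip_width': 93.95207671640198} 18.8
scene {'fx': 511.70960258663087, 'fy': 511.70960258663087, 'cx': 319.1094382580326, 'cy': 246.13153850448757, 'world_from_camera': array([[-2.70213719e-02, -8.04838457e-01,  5.92878490e-01,
         1.22461153e+03],
       [ 9.99548426e-01, -1.395484
[... 446 characters left out ...]
856356e-01, -1.01780956e-02,  1.35526061e-02,
         1.67582116e+01],
       [ 1.17347420e-02,  1.61252526e-01,  9.86843411e-01,
         1.55994693e+03],
       [ 0.00000000e+00,  0.00000000e+00,  0.00000000e+00,
         1.00000000e+00]])}
wrist {'fx': 425.964045205018, 'fy': 425.964045205018, 'cx': 315.0975424092813, 'cy': 241.97177421081312, 'mount': array([[ 5.46446556e-04,  9.63867595e-01,  2.66381232e-01,
         7.81001170e+01],
       [ 9.99999692e-01, -6.76824369e-04,  3.97635702e-04,
         5.77889750e-01],
       [ 5.63561477e-04,  2.66380933e-01, -9.63867668e-01,
        -1.79290673e+02],
       [ 0.00000000e+00,  0.00000000e+00,  0.00000000e+00,
         1.00000000e+00]])}
```

View pics/scene0.png

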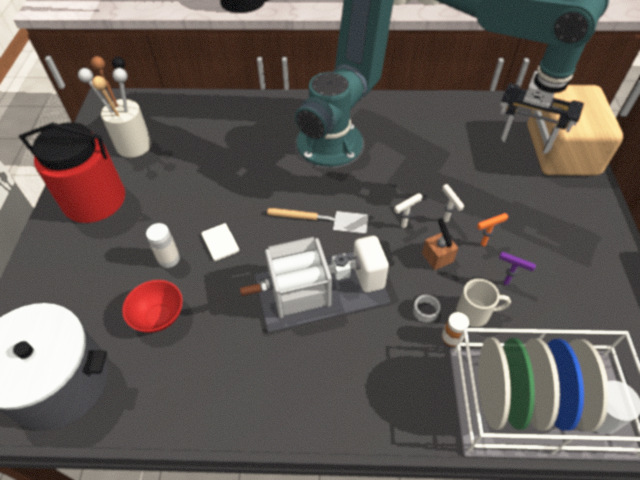

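View pics/top0.png

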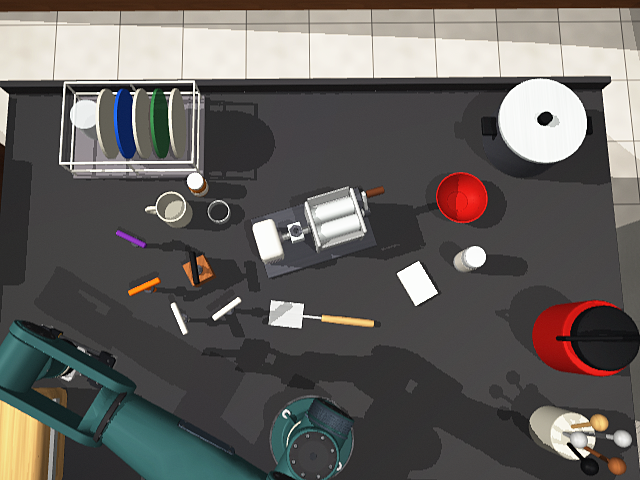

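View pics/wrist0.png

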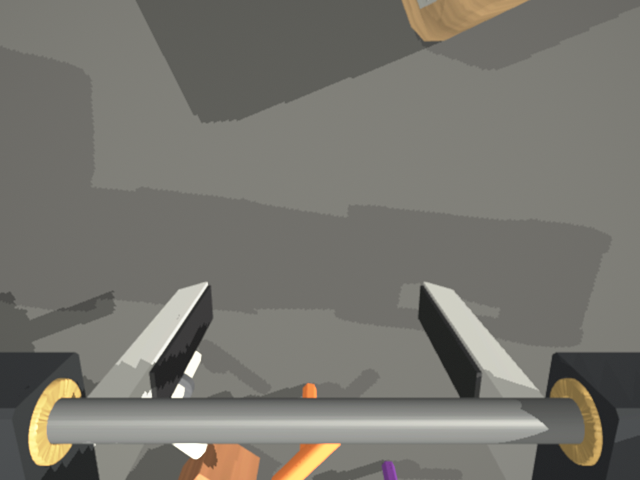

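```bash
cat > h.py <<'E'
from rig import r, camera, get_calibration, workorder, find_in, regions_of
import cv2,numpy as np
def cal(n):
    c=get_calibration(n)
    if 'world_from_camera' in c: T=np.array(c['world_from_camera'])
    else:
        o=r.get_obs(); E=np.eye(4); E[:3,:3]=o['ee_rot']; E[:3,3]=o['position']; T=E@np.array(c['mount'])
    return c,T
def proj(n,P,C=None):
    c,T=C or cal(n); P=np.atleast_2d(P); q=(P-T[:3,3])@T[:3,:3]
    return np.c_[c['cx']+c['fx']*q[:,0]/-q[:,2], c['cy']-c['fy']*q[:,1]/-q[:,2]]
def ray(n,uv,C=None):
    c,T=C or cal(n); d=np.array([(uv[0]-c['cx'])/c['fx'],-(uv[1]-c['cy'])/c['fy'],-1.]); d=T[:3,:3]@d
    return T[:3,3],d/np.linalg.norm(d)
def atz(n,uv,z,C=None):
    o,d=ray(n,uv,C); return o+d*(z-o[2])/d[2]
def tri(a,b):
    A=0;B=0
    for o,d in (a,b):
        M=np.eye(3)-np.outer(d,d); A=A+M; B=B+M@o
    return np.linalg.solve(A,B)
def crop(im,x0,y0,x1,y1,s,fn):
    cv2.imwrite(fn,cv2.resize(im[y0:y1,x0:x1,::-1],None,fx=s,fy=s,interpolation=cv2.INTER_CUBIC))
E
python3 - <<'E'
from h import *
t=cv2.imread('pics/top0.png')[:,:,::-1]; s=cv2.imread('pics/scene0.png')[:,:,::-1]
crop(t,240,170,400,290,5,'pics/t1.png'); crop(s,230,220,400,340,4,'pics/s1.png')
crop(t,110,220,250,340,5,'pics/t2.png'); crop(s,390,180,550,290,5,'pics/s2.png')
for n in('top','scene'):
    camera(n)
    for l in('roller','crank_grip','hub_mid','key','block_hole','screw'):
        d=find_in(n,l); print(n,l,[(np.round(x['bbox']).tolist(),round(x['p'],2)) for x in d[:5]])
print(r.get_obs()['clock'])
E
```

```text
top roller [([249.0, 189.0, 386.0, 277.0], 0.62)]
top crank_grip [([283.0, 186.0, 381.0, 241.0], 0.73), ([291.0, 227.0, 300.0, 240.0], 0.62)]
top hub_mid [([252.0, 188.0, 382.0, 279.0], 0.64)]
top key [([170.0, 302.0, 188.0, 333.0], 0.73), ([128.0, 277.0, 164.0, 293.0], 0.65), ([187.0, 251.0, 202.0, 282.0], 0.6), ([116.0, 229.0, 146.0, 251.0], 0.51), ([217.0, 297.0, 239.0, 318.0], 0.46)]
top block_hole [([182.0, 254.0, 218.0, 288.0], 0.66), ([284.0, 186.0, 386.0, 242.0], 0.35)]
top screw [([290.0, 227.0, 302.0, 240.0], 0.58)]
scene roller [([244.0, 236.0, 389.0, 332.0], 0.79)]
scene crank_grip [([241.0, 264.0, 355.0, 297.0], 0.73)]
scene hub_mid [([239.0, 234.0, 388.0, 331.0], 0.98)]
scene key [([503.0, 254.0, 537.0, 285.0], 0.93), ([479.0, 214.0, 502.0, 248.0], 0.68), ([396.0, 196.0, 423.0, 227.0], 0.6), ([438.0, 221.0, 456.0, 249.0], 0.53)]
scene block_hole [([424.0, 237.0, 456.0, 275.0], 0.8)]
scene screw [([332.0, 255.0, 350.0, 267.0], 0.44)]
0.85
```

View pics/t1.png

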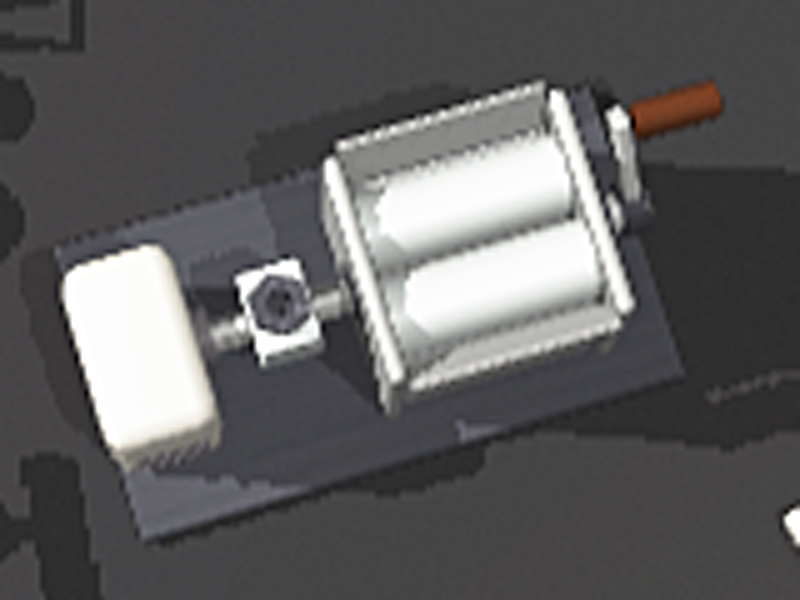

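View pics/s1.png

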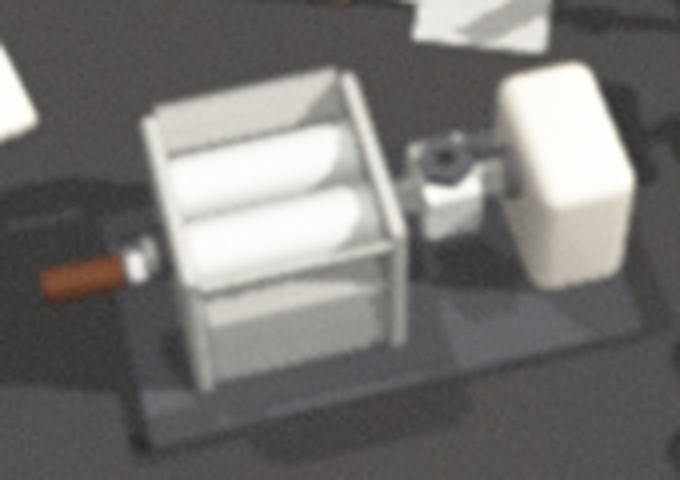

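View pics/t2.png

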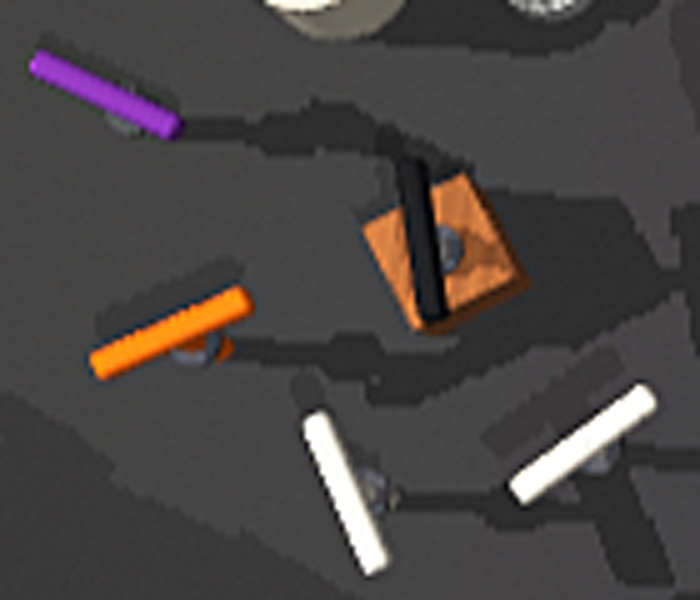

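View pics/s2.png

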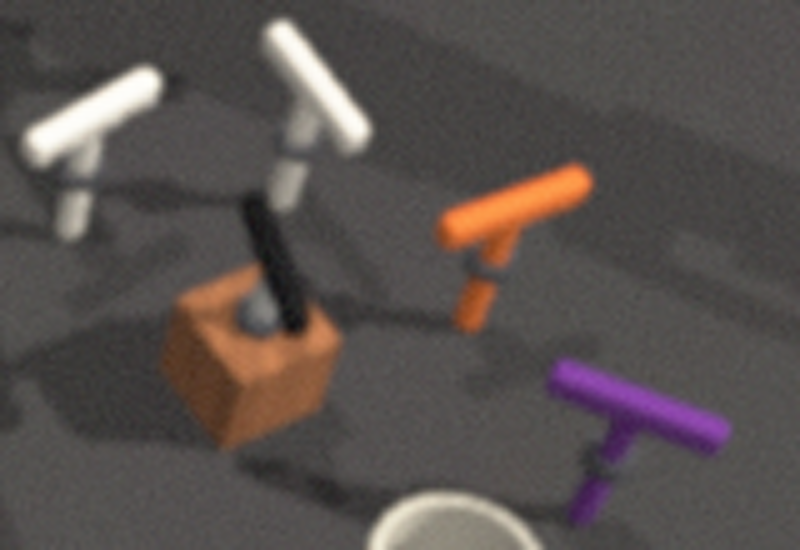

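```bash
python3 - <<'E'
from h import *
T=lambda u,v:(240+u/5,170+v/5)
S=lambda u,v:(230+u/4,220+v/4)
C={n:cal(n) for n in('top','scene')}
a=atz('top',T(280,303),115,C['top']); b=atz('scene',S(445,158),115,C['scene']); print('screw',a,b,tri(ray('top',T(280,303)),ray('scene',S(445,158))))
L=[atz('top',T(*p),140) for p in((330,160),(395,375),(556,92),(627,305))]
for l in L: print(l)
Ls=[atz('scene',S(*p),140) for p in((347,75),(398,225),(150,120),(195,285))]
for l in Ls: print('s',l)
for A in (L,Ls):
  for i,j in((0,1),(2,3),(0,2),(1,3)): 
    d=A[i]-A[j]; print(np.linalg.norm(d),np.degrees(np.arctan2(d[1],d[0])))
print('grip tri ends', tri(ray('top',T(717,100)),ray('scene',S(45,285))), tri(ray('top',T(638,122)),ray('scene',S(125,268))))
# key
T2=lambda u,v:(110+u/5,220+v/5); S2=lambda u,v:(390+u/5,180+v/5)
e1=tri(ray('top',T2(414,158)),ray('scene',S2(293,328))); e2=tri(ray('top',T2(432,318)),ray('scene',S2(254,198)));print('key ends',e1,e2)
for p in((362,225),(465,173),(523,275),(415,330)): print('block',atz('top',T2(*p),60))
for p in((175,300),(260,265),(340,345),(245,388)): print('blocks',atz('scene',S2(*p),60))
E
```

```text
screw [527.44827758  30.94610046 115.        ] [530.38998303  36.53848127 115.        ] [528.09159018  33.79212558 111.72304205]
[595.91526129   4.86835132 140.        ]
[485.80081506 -26.28931962 140.        ]
[ 630.1496605  -110.06722438  140.        ]
[ 520.08445491 -143.03667515  140.        ]
s [488.69024089 -22.32030014 140.        ]
s [594.36728182   9.6004573  140.        ]
s [ 523.77131942 -136.83045223  140.        ]
s [ 635.96447906 -102.08334946  140.        ]
114.43771986061424 15.799240474781785
114.89705899541939 16.67530927306003
119.92572972452896 106.58654655520844
121.67708488199143 106.36522821959713
110.39280653389197 -163.1925581028569
117.45069698116903 -162.7918362177351
119.763337472555 107.03285415201165
119.17885514069148 110.4281004013187
grip tri ends [ 628.65230025 -191.05438229  125.44037476] [ 617.16050119 -148.49840826  126.41504522]
key ends [477.85647287 295.5326385  105.27261305] [396.32769325 285.40229813 105.13899164]
block [449.27332261 328.69475181  60.        ]
block [476.1200866  275.52098381  60.        ]
block [422.14250095 244.43631473  60.        ]
block [394.09133907 299.98132308  60.        ]
blocks [427.26063371 252.03684952  60.        ]
blocks [403.77222115 298.03352273  60.        ]
blocks [454.39329886 332.41748374  60.        ]
blocks [481.85733886 281.63015574  60.        ]
```

```bash
cat >> h.py <<'E'
def go(p,heading=None):
    "heading: deg of tool y"
    o=r.get_obs(); R=np.array(o['ee_rot']); d=R.T@(np.array(p)-o['position'])/1000
    roll=0
    if heading is not None:
        h=np.degrees(np.arctan2(R[1,1],R[0,1])); roll=-((heading-h+180)%360-180)
    print('shift',d.round(4),'roll',np.radians(roll).round(4),'dist',np.linalg.norm(d).round(4))
E
python3 -c "
from h import *
go([610,-140,270],16.6)"
```

```text
shift [-0.6134 -0.4256 -0.0645] roll 0.8553 dist 0.7493
```

```bash
python3 -m creep '[[[1,-0.02,-0.01,-0.0645,0],[1,-0.1,-0.07,-0.0645,0.1],[1,-0.16,-0.11,-0.0645,0.25],[1,-0.2,-0.14,-0.0645,0.4],[1,-0.24,-0.167,-0.0645,0.55],[1,-0.28,-0.195,-0.0645,0.7],[1,-0.32,-0.222,-0.0645,0.855],[1,-0.36,-0.25,-0.0645,0.855],[1,-0.4,-0.278,-0.0645,0.855],[1,-0.44,-0.305,-0.0645,0.855],[1,-0.48,-0.333,-0.0645,0.855],[1,-0.52,-0.361,-0.0645,0.855]]]'
python3 -c "
from h import *
go([610,-140,270],16.6)"
```

```text
clock: 2.05
position: [517.7, 13.5, 270.2]
ee_rot: [[-0.286, 0.958, 0.001], [0.958, 0.286, 0.0], [0.0, 0.001, -1.0]]
wrist_force: [1.2, -0.1, 0.1]
grip_width: 94.1
shift [-0.1735  0.0446  0.0003] roll 0.0 dist 0.1791
```

```bash
python3 - <<'E'
from h import *
print(r.get_obs()['position']);im=camera('wrist');cv2.imwrite('pics/w1.png',im[:,:,::-1])
E
python3 -m creep '[[[1,-0.04,0.01,0,0],[1,-0.08,0.02,0,0],[1,-0.12,0.03,0,0],[1,-0.15,0.04,0,0],[1,-0.173,0.045,0,0],[1,-0.173,0.045,0,0],[1,-0.173,0.045,0,0]]]'
python3 - <<'E'
from h import *
print(r.get_obs()['position']);im=camera('wrist');cv2.imwrite('pics/w2.png',im[:,:,::-1])
E
```

```text
[517.72485083  13.53102791 270.22753751]
clock: 2.8
position: [611.8, -146.7, 269.2]
ee_rot: [[-0.278, 0.961, 0.0], [0.961, 0.278, -0.005], [-0.005, -0.001, -1.0]]
wrist_force: [0.2, 0.6, 0.1]
grip_width: 93.6
[ 611.8430535  -146.67119774  269.18267241]
```

View pics/w1.png

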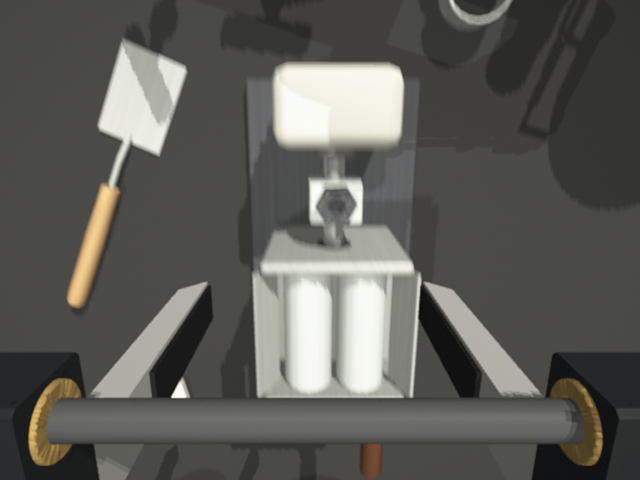

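View pics/w2.png

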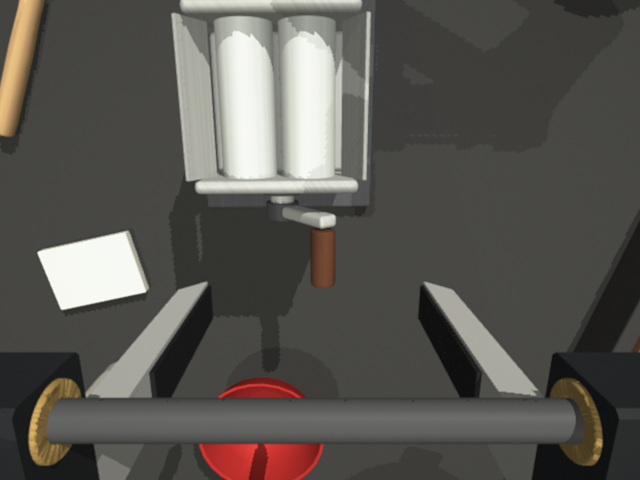

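```bash
cat > m.py <<'E'
from h import *
def C(pos,R):
    c=get_calibration('wrist');E=np.eye(4);E[:3,:3]=R;E[:3,3]=pos;return c,E@np.array(c['mount'])
R1=[[-0.286,0.958,0.001],[0.958,0.286,0],[0,0.001,-1]];R2=[[-0.278,0.961,0],[0.961,0.278,-0.005],[-0.005,-0.001,-1]]
C1=C([517.7,13.5,270.2],R1);C2=C([611.8,-146.7,269.2],R2)
E
python3 - <<'E'
from m import *
p=lambda c,u,v,z:atz('wrist',(u,v),z,c).round(1)
print('screw',p(C1,336,206,115))
print('w1 near plate edge top',p(C1,262,268,140),p(C1,413,268,140))
print('w1 gear top', [p(C1,*q,120) for q in((274,70),(403,70),(403,140),(274,140))])
print('w2 plate',p(C2,197,183,140),p(C2,357,183,140),p(C2,180,5,140),p(C2,362,5,140))
for z in(126,130,134): print('grip',p(C2,323,230,z),p(C2,323,285,z))
print('shaft',p(C2,283,200,85))
E
```

```text
screw [529.2  33.  115. ]
w1 near plate edge top [486.7 -25.1 140. ] [597.7   8.1 140. ]
w1 gear top [array([456.1, 116. , 120. ]), array([545.3, 142.7, 120. ]), array([561.9,  96.4, 120. ]), array([468.9,  68.5, 120. ])]
w2 plate [ 519.2 -135.4  140. ] [ 630.4 -103.2  140. ] [484.7 -24.9 140. ] [598.4   8.  140. ]
grip [ 617.9 -147.   126. ] [ 630.9 -191.   126. ]
grip [ 617.6 -146.   130. ] [ 630.4 -189.5  130. ]
grip [ 617.2 -145.1  134. ] [ 629.9 -188.   134. ]
shaft [ 580.8 -140.7   85. ]
```

```bash
python3 -c "
from h import *
go([624,-169,109],16.4)"
```

```text
shift [-0.0246  0.0055  0.1608] roll -0.0038 dist 0.1628
```

```bash
python3 -m creep '[[[0.6,-0.0246,0.0055,0.03,0],[0.4,-0.0246,0.0055,0.07,-0.004],[0.2,-0.0246,0.0055,0.11,-0.004],[0.2,-0.0246,0.0055,0.14,-0.004],[0.2,-0.0246,0.0055,0.161,-0.004],[0.2,-0.0246,0.0055,0.161,-0.004],[0.2,-0.0246,0.0055,0.161,-0.004]]]'
python3 - <<'E'
from h import *
im=camera('wrist');cv2.imwrite('pics/w3.png',im[:,:,::-1])
E
```

```text
clock: 3.55
position: [624.0, -167.8, 109.8]
ee_rot: [[-0.284, 0.959, 0.002], [0.959, 0.284, -0.005], [-0.005, 0.0, -1.0]]
wrist_force: [-0.0, -0.1, 1.1]
grip_width: 56.5
```

View pics/w3.png

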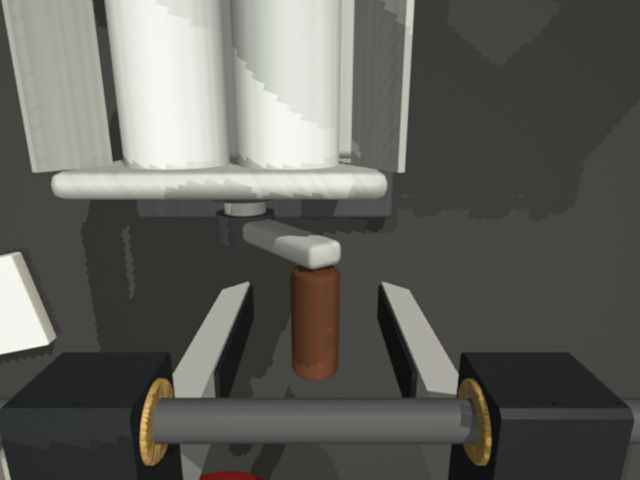

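Handle (columns 292–338) sits centred between the fingers (250 / 380). Close gently.

```bash
python3 -m creep '[[[-0.4,0,0,0,0],[-0.7,0,0,0,0],[-1,0,0,0,0],[-1,0,0,0,0],[-1,0,0,0,0],[-1,0,0,0,0]]]' 5
python3 - <<'E'
from h import *
im=camera('wrist');cv2.imwrite('pics/w4.png',im[:,:,::-1])
o=r.get_obs();print(o['position'],o['wrist_force'],o['wrist_torque'],o['grip_width'])
E
```

```text
clock: 4.2
position: [624.5, -168.6, 111.0]
ee_rot: [[-0.283, 0.959, 0.003], [0.959, 0.283, -0.006], [-0.007, 0.001, -1.0]]
wrist_force: [-1.2, -0.5, 1.0]
grip_width: 20.1
[ 624.5322062  -168.5211322   110.98519122] [-1.33079067 -0.60910837  0.77057736] [-0.10267116  0.25709009 -0.04390064] 19.784328021158743
```

```bash
python3 -m creep '[[[-1,0,-0.0078,-0.0052,0],[-1,0,-0.0153,-0.0086,0],[-1,0,-0.0233,-0.0108,0],[-1,0,-0.0315,-0.0118,0],[-1,0,-0.0397,-0.0116,0],[-1,0,-0.0478,-0.0102,0],[-1,0,-0.0556,-0.0076,0],[-1,0,-0.0594,-0.0058,0],[-1,0,-0.0629,-0.0038,0],[-1,0,-0.0629,-0.0038,0],[-1,0,-0.0629,-0.0038,0]]]'
python3 - <<'E'
from h import *
im=camera('wrist');cv2.imwrite('pics/w5.png',im[:,:,::-1])
o=r.get_obs();print(o['position'],o['wrist_force'],o['wrist_torque'],o['grip_width'])
E
```

```text
clock: 5.35
position: [562.8, -186.7, 113.6]
ee_rot: [[-0.283, 0.959, -0.001], [0.959, 0.283, -0.006], [-0.006, -0.002, -1.0]]
wrist_force: [-0.6, -0.5, -0.1]
grip_width: 19.7
[ 562.78733462 -186.65993914  113.62625025] [-0.82700323 -0.93379463  0.24607706] [-0.27849477  0.17376815 -0.03818848] 19.837173616014105
```

View pics/w5.png

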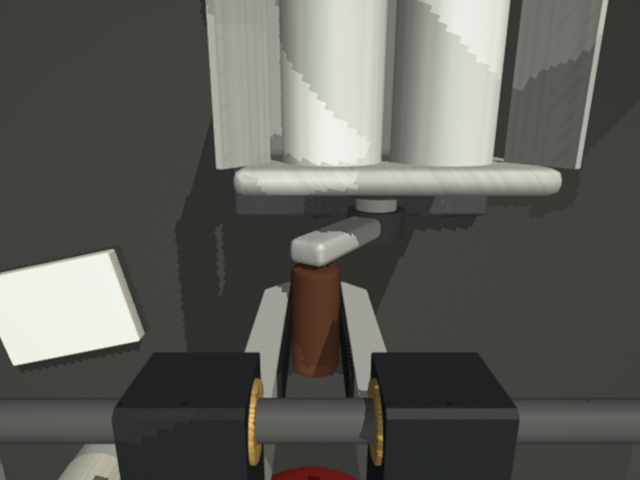

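```bash
python3 - <<'E'
from m import *
R3=[[-0.284,0.959,0.002],[0.959,0.284,-0.005],[-0.005,0,-1]];R5=[[-0.283,0.959,-0.001],[0.959,0.283,-0.006],[-0.006,-0.002,-1]]
C3=C([624,-167.8,109.8],R3);C5=C([562.8,-186.7,113.6],R5)
ps={}
for n,c,e,gr,z,sh in(('w2',C2,[(197,183),(357,183)],[(323,230),(323,285)],128,(283,207)),('w3',C3,[(52,180),(388,180)],[(315,265),(315,375)],128,(245,230)),('w5',C5,[(236,178),(561,178)],[(315.5,263),(315.5,372)],132,(377,225))):
    a,b=[atz('wrist',q,140,c) for q in e]; m=(a+b)/2
    g=np.mean([atz('wrist',q,z,c) for q in gr],axis=0)
    s=atz('wrist',sh,90,c)
    for yaw in (16.2,16.6):
        x=np.array([np.cos(np.radians(yaw)),np.sin(np.radians(yaw)),0])
        print(n,yaw,'w',np.linalg.norm(a-b).round(1),'yaw',np.degrees(np.arctan2(*(b-a)[[1,0]])).round(2),'mid x',(m@x).round(1),'grip x',(g@x).round(1),'boss x',(s@x).round(1))
E
```

```text
w2 16.2 w 115.8 yaw 16.18 mid x 518.7 grip x 552.5 boss x 518.7
w2 16.6 w 115.8 yaw 16.18 mid x 516.8 grip x 550.1 boss x 516.6
w3 16.2 w 117.1 yaw 16.53 mid x 518.9 grip x 552.3 boss x 518.5
w3 16.6 w 117.1 yaw 16.53 mid x 516.9 grip x 550.0 boss x 516.3
w5 16.2 w 115.8 yaw 16.49 mid x 517.8 grip x 488.5 boss x 518.3
w5 16.6 w 115.8 yaw 16.49 mid x 515.8 grip x 486.2 boss x 516.2
```

```bash
python3 -m creep '[[[-0.7,0,0,0,0],[-0.5,0,0,0,0],[-0.3,0,0,0,0],[-0.1,0,0,0,0],[-0.1,0,0,-0.03,0],[-0.1,0,0,-0.07,0],[-0.1,0,0,-0.1,0],[-0.1,0,0,-0.1,0],[-0.1,0,0,-0.1,0]]]'
python3 - <<'E'
from h import *
im=camera('wrist');cv2.imwrite('pics/w6.png',im[:,:,::-1])
im=camera('scene');cv2.imwrite('pics/s6.png',im[:,:,::-1])
go([529,33,165],16.4)
E
```

```text
clock: 6.3
position: [563.0, -186.0, 213.9]
ee_rot: [[-0.283, 0.959, 0.0], [0.959, 0.283, -0.007], [-0.006, -0.002, -1.0]]
wrist_force: [-0.1, 0.6, -0.3]
grip_width: 42.7
shift [0.2192 0.0305 0.0455] roll 0.0008 dist 0.2259
```

View pics/w6.png

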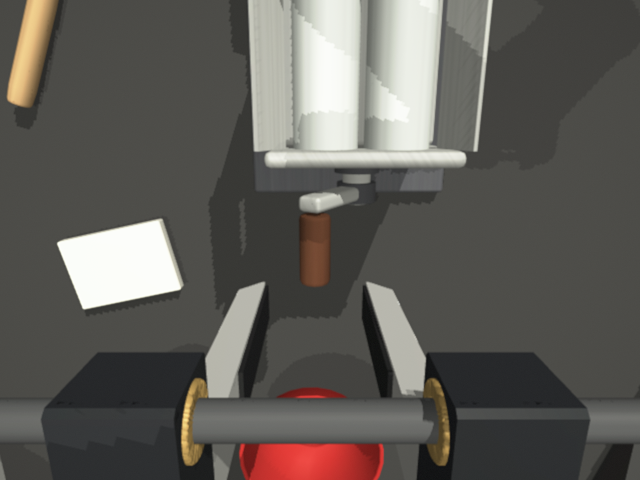

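```bash
python3 -m creep '[[[0.5,0.04,0.006,0,0],[1,0.08,0.012,0,0],[1,0.12,0.018,0,0],[1,0.16,0.024,0,0],[1,0.2,0.03,0,0],[1,0.22,0.0305,0.02,0],[1,0.22,0.0305,0.045,0],[1,0.22,0.0305,0.045,0],[1,0.22,0.0305,0.045,0]]]'
python3 - <<'E'
from h import *
o=r.get_obs();print(o['position'],o['ee_rot'].round(4).tolist());im=camera('wrist');cv2.imwrite('pics/w7.png',im[:,:,::-1])
crop(im,240,120,400,240,5,'pics/w7c.png')
E
```

```text
clock: 7.3
position: [527.8, 33.7, 163.8]
ee_rot: [[-0.283, 0.959, -0.008], [0.959, 0.283, -0.005], [-0.002, -0.009, -1.0]]
wrist_force: [-0.6, 0.3, 0.3]
grip_width: 93.9
[527.79548764  33.67168244 163.82236716] [[-0.2829, 0.9591, -0.0082], [0.9591, 0.2829, -0.0047], [-0.0022, -0.0092, -1.0]]
```

View pics/w7.png

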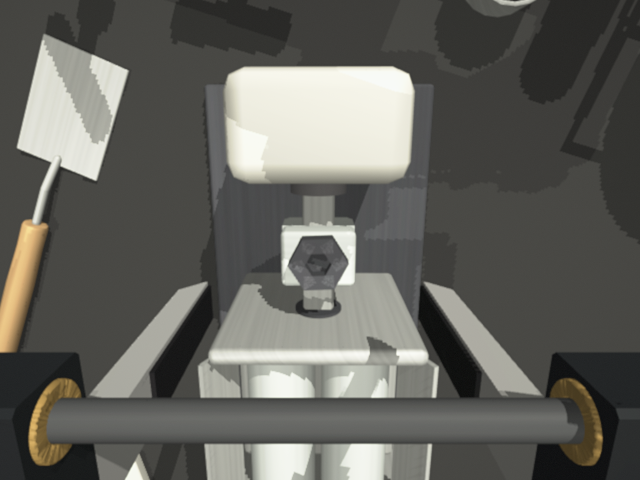

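```bash
python3 - <<'E'
from h import *
im=cv2.imread('pics/w7.png')[:,:,::-1]
crop(im,270,180,370,320,5,'pics/w7c.png')
E
```

```text
(no output)
```

View pics/w7c.png

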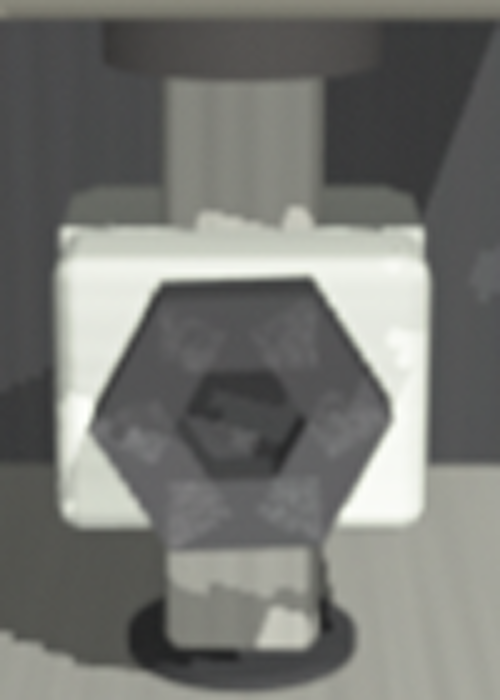

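```bash
python3 - <<'E'
from m import *
im=cv2.imread('pics/w7.png').astype(float).mean(2)
for a,b in((199,204),(205,210),(211,216)): print(np.arange(298,340)[0],im[a:b,298:340].mean(0).round().astype(int).tolist())
C7=C([527.79548764,33.67168244,163.82236716],[[-0.2829,0.9591,-0.0082],[0.9591,0.2829,-0.0047],[-0.0022,-0.0092,-1.0]])
p=lambda u,v,z:atz('wrist',(u,v),z,C7)
x=np.array([np.cos(np.radians(16.5)),np.sin(np.radians(16.5)),0])
s=p(319,263.8,115);print('screw',s,s@x)
# model: edges of shaft at y=130
y=np.array([-x[1],x[0],0])
o=p(319,263.8,115); o=o*[1,1,0]
for th in(-.1,-.05,0,.05,.1):
    pts=[]
    for ph in(th-np.arcsin(.8),th+np.arcsin(.8)):
        pts.append(o+y*30+x*10*np.sin(ph)+[0,0,85+10*np.cos(ph)])
    for xx in(-10,10): pts.append(o+y*30+x*xx+[0,0,85])
    print(th,proj('wrist',pts,C7)[:,0].round(1), proj('wrist',pts,C7)[0,1].round())
print(proj('wrist',[o+[0,0,115]],C7), (p(210,355,140)+p(428,352,140))@x/2)
E
```

```text
298 [75, 75, 75, 75, 84, 103, 121, 130, 131, 132, 131, 130, 127, 125, 126, 128, 130, 132, 132, 130, 128, 127, 128, 131, 133, 134, 134, 133, 132, 131, 130, 131, 132, 130, 121, 110, 92, 64, 58, 58, 59, 58]
298 [75, 76, 75, 75, 84, 104, 121, 130, 131, 131, 131, 130, 127, 125, 125, 128, 130, 132, 131, 130, 128, 127, 128, 130, 133, 134, 134, 133, 132, 131, 130, 131, 132, 130, 120, 110, 91, 63, 58, 59, 58, 59]
298 [74, 76, 75, 75, 85, 104, 121, 129, 131, 131, 131, 130, 127, 125, 126, 128, 130, 131, 131, 130, 128, 127, 128, 131, 133, 134, 134, 133, 131, 131, 130, 131, 132, 129, 120, 108, 88, 62, 58, 59, 59, 59]
screw [528.72908826  36.37207171 115.        ] 517.2861107078261
-0.1 [304.9 331.5 302.8 335.5] 203.0
-0.05 [305.3 332.  302.8 335.5] 203.0
0 [305.8 332.5 302.8 335.5] 203.0
0.05 [306.3 333.  302.8 335.5] 204.0
0.1 [306.8 333.4 302.8 335.5] 204.0
[[318.99933302 263.7728696 ]] 517.1636454871847
```

```bash
python3 - <<'E'
from m import *
im=cv2.imread('pics/w6.png').astype(float)
g=im.mean(2)
print('plate row158',[(i,int(g[155:161,i].mean())) for i in list(range(260,272))+list(range(460,472))])
d=im[:,:,2]-im[:,:,0]
print('handle',[(i,int(d[235:265,i].mean())) for i in range(296,334)])
print('boss', [(i,int(g[176:181,i].mean())) for i in range(336,378)])
print('lastrow',[(i,int(d[i,310:320].mean())) for i in range(205,290,3)])
E
```

```text
plate row158 [(260, 79), (261, 78), (262, 77), (263, 80), (264, 109), (265, 156), (266, 185), (267, 201), (268, 217), (269, 228), (270, 233), (271, 234), (460, 219), (461, 218), (462, 216), (463, 213), (464, 210), (465, 179), (466, 107), (467, 67), (468, 65), (469, 66), (470, 66), (471, 66)]
handle [(296, 3), (297, 3), (298, 4), (299, 14), (300, 32), (301, 38), (302, 41), (303, 44), (304, 48), (305, 51), (306, 54), (307, 56), (308, 57), (309, 58), (310, 59), (311, 60), (312, 61), (313, 61), (314, 62), (315, 63), (316, 63), (317, 62), (318, 62), (319, 62), (320, 62), (321, 61), (322, 61), (323, 60), (324, 58), (325, 57), (326, 55), (327, 53), (328, 50), (329, 42), (330, 22), (331, 4), (332, 2), (333, 3)]
boss [(336, 76), (337, 75), (338, 74), (339, 72), (340, 71), (341, 71), (342, 79), (343, 93), (344, 100), (345, 105), (346, 110), (347, 114), (348, 117), (349, 120), (350, 123), (351, 125), (352, 127), (353, 128), (354, 131), (355, 133), (356, 135), (357, 136), (358, 137), (359, 138), (360, 138), (361, 138), (362, 138), (363, 137), (364, 136), (365, 135), (366, 134), (367, 132), (368, 127), (369, 116), (370, 90), (371, 59), (372, 57), (373, 58), (374, 61), (375, 67), (376, 74), (377, 76)]
lastrow [(205, 9), (208, 8), (211, 6), (214, 26), (217, 53), (220, 56), (223, 54), (226, 53), (229, 53), (232, 54), (235, 54), (238, 54), (241, 56), (244, 64), (247, 64), (250, 64), (253, 64), (256, 64), (259, 64), (262, 64), (265, 64), (268, 64), (271, 64), (274, 63), (277, 63), (280, 63), (283, 63), (286, 38), (289, 3)]
```

```bash
python3 - <<'E'
from m import *
C6=C([563.0,-186.0,213.9],[[-0.283,0.959,0],[0.959,0.283,-0.007],[-0.006,-0.002,-1]])
p=lambda u,v,z:atz('wrist',(u,v),z,C6)
for yaw in(16.2,16.5,16.8):
    x=np.array([np.cos(np.radians(yaw)),np.sin(np.radians(yaw)),0])
    m=(p(264.3,158,137)+p(465.7,158,137))/2
    g=(p(314.8,214,132)+p(314.8,286,132))/2
    s=p(356.2,178,87)
    print(yaw,m@x,g@x,s@x,'dx',g@x-m@x,g@x-s@x, 'handle dir',np.degrees(np.arctan2(*(p(314.8,214,132)-p(314.8,286,132))[[1,0]])))
E
```

```text
16.2 517.6527746960113 488.2884458247687 517.5628442767606 dx -29.364328871242606 -29.274398451991942 handle dir 106.46077473278145
16.5 516.1950071510234 486.5218528763344 516.009749789397 dx -29.673154274689068 -29.487896913062627 handle dir 106.46077473278145
16.8 514.7230878591604 484.7419216855387 514.4425086340822 dx -29.98116617362166 -29.700586948543446 handle dir 106.46077473278145
```

```bash
python3 -c "
from h import *
print(r.get_obs()['joint_positions'].round(2))
go([437,290,210],97)"
```

```text
[-0.04  0.06  1.48 -0.    1.61 -0.33]
shift [ 0.2719 -0.0158 -0.0455] roll -1.4067 dist 0.2761
```

```bash
python3 -m creep '[[[1,0.03,-0.002,-0.02,-0.14],[1,0.06,-0.004,-0.0455,-0.28],[1,0.1,-0.006,-0.0455,-0.42],[1,0.14,-0.008,-0.0455,-0.56],[1,0.18,-0.01,-0.0455,-0.7],[1,0.21,-0.012,-0.0455,-0.84],[1,0.24,-0.014,-0.0455,-0.98],[1,0.26,-0.015,-0.0455,-1.12],[1,0.272,-0.016,-0.0455,-1.26],[1,0.272,-0.016,-0.0455,-1.4],[1,0.272,-0.016,-0.0455,-1.407],[1,0.272,-0.016,-0.0455,-1.407]]]'
python3 - <<'E'
from h import *
o=r.get_obs();print(o['position'],o['ee_rot'].round(4).tolist(),o['clock']);im=camera('wrist');cv2.imwrite('pics/w8.png',im[:,:,::-1])
E
```

```text
clock: 8.55
position: [437.5, 289.8, 210.9]
ee_rot: [[-0.993, -0.119, -0.004], [-0.119, 0.993, -0.004], [0.004, -0.004, -1.0]]
wrist_force: [-1.0, 0.4, 0.9]
grip_width: 94.0
[437.49225763 289.79683336 210.93104863] [[-0.9929, -0.1186, -0.004], [-0.1186, 0.9929, -0.0041], [0.0045, -0.0036, -1.0]] 8.55
```

View pics/w8.png

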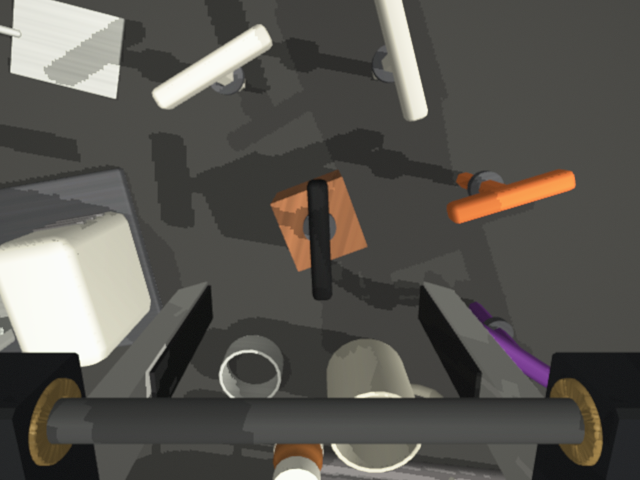

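```bash
python3 - <<'E'
from h import *
a=atz('wrist',(317,182),114);b=atz('wrist',(322,298),114);d=b-a
print(a,b,(a+b)/2,np.linalg.norm(d),np.degrees(np.arctan2(d[1],d[0])))
k=[atz('wrist',q,60) for q in((271,204),(341,172),(368,245),(298,271))];print(np.mean(k,0))
m=(a+b)/2; go([m[0],m[1],88],np.degrees(np.arctan2(d[1],d[0]))+90)
E
```

```text
[395.31216989 286.2069233  114.        ] [475.00044345 299.38740864 114.        ] [435.15630667 292.79716597 114.        ] 80.77094860026571 9.391725974819124
[434.77665313 292.99043368  60.        ]
shift [0.0013 0.0038 0.1227] roll -0.0449 dist 0.1228
```

```bash
python3 -m creep '[[[0.5,0.0013,0.0038,0.03,-0.045],[0.2,0.0013,0.0038,0.07,-0.045],[0,0.0013,0.0038,0.1,-0.045],[0,0.0013,0.0038,0.123,-0.045],[0,0.0013,0.0038,0.123,-0.045],[0,0.0013,0.0038,0.123,-0.045]]]'
python3 - <<'E'
from h import *
o=r.get_obs();print(o['position'],o['ee_rot'].round(4).tolist(),o['clock']);im=camera('wrist');cv2.imwrite('pics/w9.png',im[:,:,::-1])
E
```

```text
clock: 9.2
position: [435.6, 292.5, 88.2]
ee_rot: [[-0.987, -0.162, -0.004], [-0.162, 0.987, -0.004], [0.005, -0.003, -1.0]]
wrist_force: [-0.9, 0.8, 0.7]
grip_width: 50.2
[435.55857377 292.51694663  88.2495246 ] [[-0.9869, -0.1616, -0.0042], [-0.1616, 0.9869, -0.0042], [0.0048, -0.0034, -1.0]] 9.2
```

View pics/w9.png

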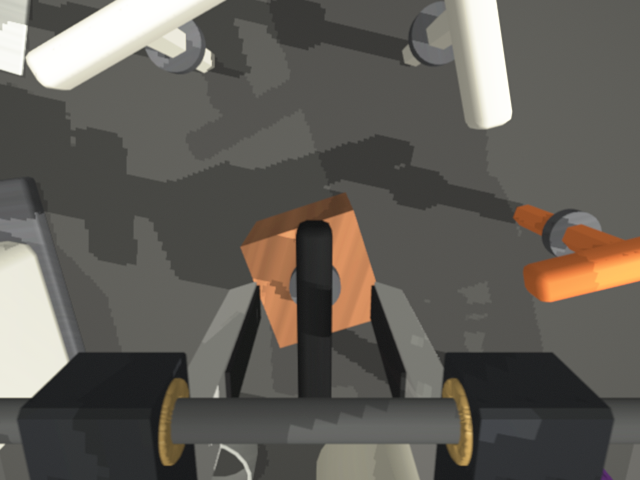

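```bash
python3 -m creep '[[[-0.4,0,0,0,0],[-0.8,0,0,0,0],[-1,0,0,0,0],[-1,0,0,0,0],[-1,0,0,0,0],[-1,0,0,0,0]]]' 40
python3 - <<'E'
from h import *
o=r.get_obs();print(o['position'],o['ee_rot'].round(4).tolist(),o['wrist_force'],o['wrist_torque'])
E
python3 -m creep '[[[-1,0,0,-0.01,0],[-1,0,0,-0.03,0],[-1,0,0,-0.06,0],[-1,0,0,-0.09,0],[-1,0,0,-0.12,0],[-1,0,0,-0.15,0],[-1,0,0,-0.15,0],[-1,0,0,-0.15,0]]]'
python3 - <<'E'
from h import *
im=camera('wrist');cv2.imwrite('pics/w10.png',im[:,:,::-1])
o=r.get_obs();print(o['position'],o['wrist_force'],o['wrist_torque'])
go([528.9,35,215],109.7)
E
```

```text
clock: 9.85
position: [436.4, 293.0, 89.7]
ee_rot: [[-0.987, -0.162, -0.002], [-0.162, 0.987, -0.003], [0.002, -0.003, -1.0]]
wrist_force: [-0.2, -0.1, 0.8]
grip_width: 13.9
[436.38890669 293.04381174  89.6622792 ] [[-0.9868, -0.1619, -0.0016], [-0.1619, 0.9868, -0.0029], [0.0021, -0.0026, -1.0]] [-0.21056082 -0.09137453  0.76451256] [-0.01148659 -0.03975807  0.00351853]
clock: 10.65
position: [436.7, 293.5, 239.6]
ee_rot: [[-0.987, -0.162, -0.001], [-0.162, 0.987, -0.003], [0.001, -0.002, -1.0]]
wrist_force: [-0.4, 0.8, -1.5]
grip_width: 13.7
[436.02545794 293.18956023 238.02921614] [ 0.25935883  0.07708654 -2.02475946] [0.09175525 0.00750762 0.01778096]
shift [-0.0499 -0.2697  0.0237] roll -0.1811 dist 0.2754
```

View pics/w10.png

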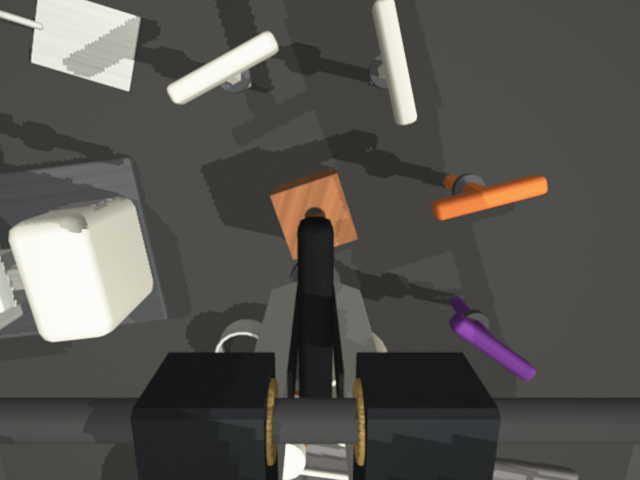

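```bash
python3 -m creep '[[[-1,-0.005,-0.03,0.012,-0.05],[-1,-0.014,-0.07,0.012,-0.1],[-1,-0.02,-0.11,0.012,-0.17],[-1,-0.028,-0.15,0.012,-0.17],[-1,-0.036,-0.19,0.012,-0.17],[-1,-0.043,-0.23,0.012,-0.17],[-1,-0.047,-0.255,0.012,-0.17],[-1,-0.0499,-0.2697,0.012,-0.17],[-1,-0.0499,-0.2697,0.012,-0.17],[-1,-0.0499,-0.2697,0.02,-0.17],[-1,-0.0499,-0.2697,0.02,-0.17],[-1,-0.0499,-0.2697,0.02,-0.17]]]'
python3 - <<'E'
from h import *
im=camera('wrist');cv2.imwrite('pics/w11.png',im[:,:,::-1])
im=camera('scene');crop(im,280,190,440,310,5,'pics/s11.png')
im=camera('top');crop(im,240,170,400,290,5,'pics/t11.png')
o=r.get_obs();print(o['position'],o['ee_rot'].round(4).tolist(),o['wrist_force'],o['wrist_torque'],o['joint_positions'])
go([528.7,35.5,200],109)
E
```

```text
clock: 11.9
position: [528.3, 36.4, 218.1]
ee_rot: [[-0.944, -0.328, -0.005], [-0.328, 0.945, -0.004], [0.006, -0.002, -1.0]]
wrist_force: [0.0, 0.2, -0.9]
grip_width: 13.7
[528.82862576  35.87087653 218.98131532] [[-0.9447, -0.3279, -0.0033], [-0.3279, 0.9447, -0.004], [0.0044, -0.0027, -1.0]] [ 0.75326726 -0.91304704 -1.53819898] [0.09272008 0.00581072 0.02040661] [-0.03655182  0.04321477  1.39072161 -0.00411211  1.7107871  -1.94196798]
shift [ 0.0002 -0.0003  0.019 ] roll 0.0024 dist 0.019
```

View pics/w11.png

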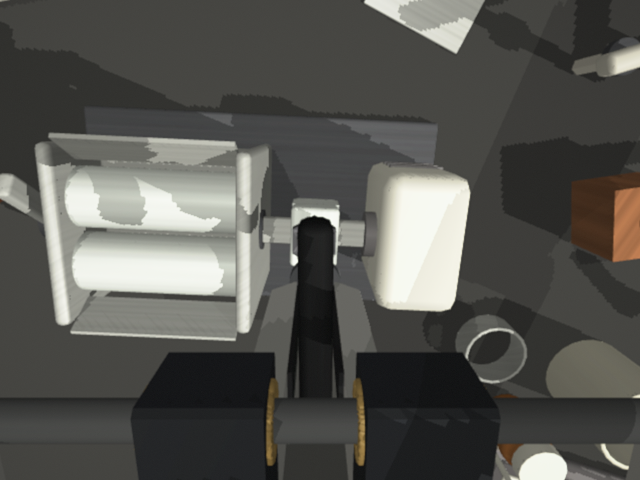

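View pics/s11.png

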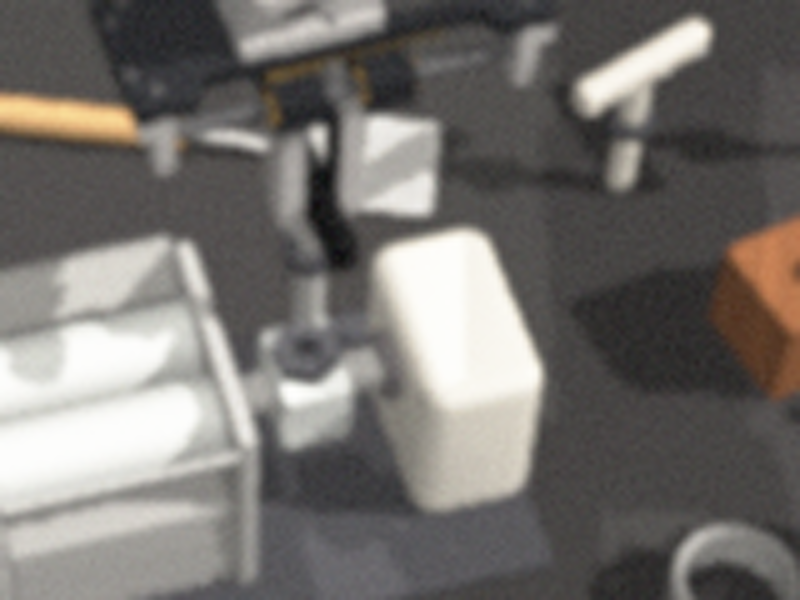

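View pics/t11.png

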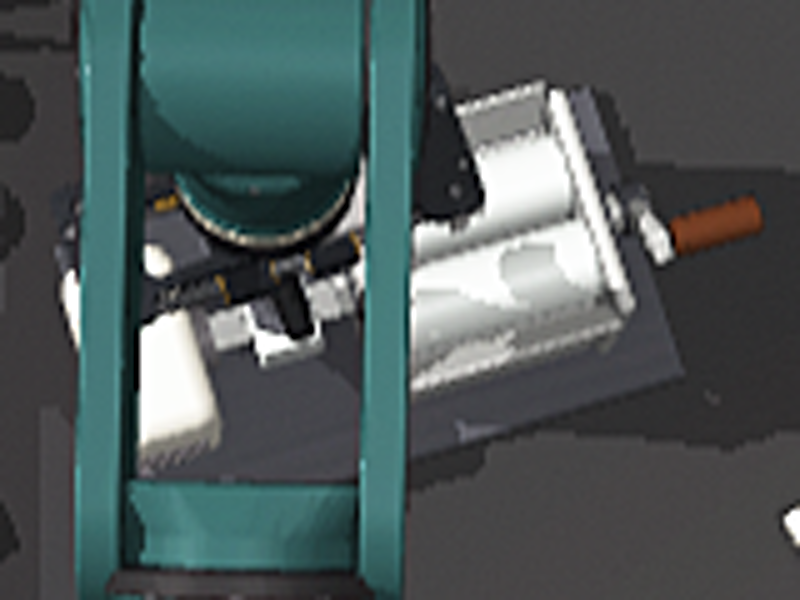

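```bash
python3 -m creep '[[[-1,-0.0006,0,0.006,0],[-1,-0.0006,0,0.012,0],[-1,-0.0006,0,0.018,0],[-1,-0.0006,0,0.021,0],[-1,-0.0006,0,0.021,0],[-1,-0.0006,0,0.021,0]]]'
python3 - <<'E'
from h import *
o=r.get_obs();print(o['position'],o['wrist_force'],o['wrist_torque'],o['joint_positions'])
E
```

```text
clock: 12.65
position: [529.3, 35.9, 197.9]
ee_rot: [[-0.945, -0.328, -0.003], [-0.328, 0.945, -0.004], [0.005, -0.003, -1.0]]
wrist_force: [1.2, -0.4, -1.3]
grip_width: 13.7
[529.31430019  35.90550604 197.89732487] [ 1.2027843  -0.39213711 -1.30199633] [ 0.08172311 -0.00971692  0.0011538 ] [-0.03643652  0.04831547  1.42691342 -0.00411618  1.6696672  -1.94152318]
```

```bash
python3 -m creep '[[[-1,0,0,0.001,0],[-1,0,0,0.002,0],[-1,0,0,0.003,0],[-1,0,0,0.003,0]]]'
python3 -m creep '[[[-1,0,0,0.0005,0],[-1,0,0,0.001,0],[-1,0,0,0.0015,0],[-1,0,0,0.0015,0]]]'
```

```text
clock: 13.05
position: [529.2, 35.9, 194.8]
ee_rot: [[-0.945, -0.328, -0.004], [-0.328, 0.945, -0.004], [0.005, -0.002, -1.0]]
wrist_force: [0.2, -0.1, -0.6]
grip_width: 13.3
clock: 13.45
position: [529.2, 35.9, 193.2]
ee_rot: [[-0.945, -0.328, -0.004], [-0.328, 0.945, -0.004], [0.005, -0.002, -1.0]]
wrist_force: [0.3, -0.1, -0.8]
grip_width: 13.6
```

```bash
python3 -m creep '[[[-1,0,0,0.0005,0],[-1,0,0,0.001,0],[-1,0,0,0.001,0]]]'
python3 -m creep '[[[-1,0,0,0.0005,0],[-1,0,0,0.001,0],[-1,0,0,0.001,0]]]'
```

```text
clock: 13.75
position: [529.2, 35.9, 192.2]
ee_rot: [[-0.945, -0.328, -0.004], [-0.328, 0.945, -0.004], [0.005, -0.002, -1.0]]
wrist_force: [-0.2, 0.6, -0.5]
grip_width: 13.8
clock: 14.05
position: [528.9, 36.0, 191.0]
ee_rot: [[-0.945, -0.328, -0.004], [-0.328, 0.945, -0.004], [0.005, -0.002, -1.0]]
wrist_force: [-0.9, -0.7, -1.3]
grip_width: 13.7
```

```bash
python3 -m creep '[[[-1,0,0,0.0005,0],[-1,0,0,0.001,0],[-1,0,0,0.001,0]]]'
python3 -m creep '[[[-1,0,0,0.0005,0],[-1,0,0,0.001,0],[-1,0,0,0.001,0]]]'
python3 -c "
from h import *
o=r.get_obs();print(o['position'],o['wrist_force'],o['wrist_torque'])
im=camera('scene');crop(im,280,190,440,310,5,'pics/s12.png')"
```

```text
clock: 14.35
position: [528.8, 35.9, 189.8]
ee_rot: [[-0.945, -0.328, -0.005], [-0.328, 0.945, -0.004], [0.006, -0.002, -1.0]]
wrist_force: [-0.5, -1.0, -1.3]
grip_width: 13.6
clock: 14.65
position: [528.8, 35.9, 188.7]
ee_rot: [[-0.945, -0.328, -0.005], [-0.328, 0.945, -0.004], [0.006, -0.002, -1.0]]
wrist_force: [-0.7, 0.2, -0.8]
grip_width: 13.5
[528.81652713  35.93725654 188.65136605] [-0.67389399  0.20634727 -0.78916157] [ 0.06191503  0.11080741 -0.0653281 ]
```

View pics/s12.png

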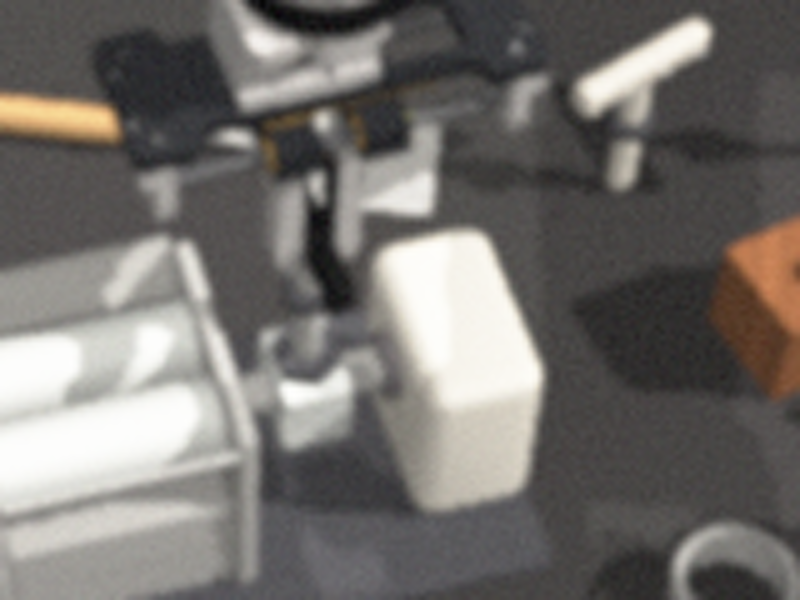

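```bash
python3 -m creep '[[[-1,0,0,0.0005,0],[-1,0,0,0.001,0],[-1,0,0,0.001,0]]]'
python3 -m creep '[[[-1,0,0,0.0005,0],[-1,0,0,0.0005,0],[-1,0,0,0.0005,0]]]'
python3 -c "
from h import *
o=r.get_obs();print(o['position'],o['wrist_force'],o['wrist_torque'])"
```

```text
clock: 15.0
position: [528.8, 35.9, 187.6]
ee_rot: [[-0.945, -0.328, -0.005], [-0.328, 0.945, -0.004], [0.006, -0.002, -1.0]]
wrist_force: [-0.3, -0.7, -1.9]
grip_width: 13.4
clock: 15.3
position: [528.8, 35.9, 187.1]
ee_rot: [[-0.945, -0.328, -0.005], [-0.328, 0.945, -0.004], [0.006, -0.002, -1.0]]
wrist_force: [-0.8, 0.6, -1.8]
grip_width: 13.6
[528.82449853  35.92700008 187.14118216] [-0.83715095  0.55799798 -1.82017218] [ 0.09378493  0.17571302 -0.00909251]
```

```bash
python3 -m creep '[[[-1,0,0,0,0.05],[-1,0,0,0,0.1],[-1,0,0,0,0.15],[-1,0,0,0,0.2],[-1,0,0,0,0.2]]]'
python3 -c "
from h import *
o=r.get_obs();print(o['position'],o['wrist_force'],o['wrist_torque'],o['joint_positions'][5])"
python3 -m creep '[[[-1,0,0,0,0.05],[-1,0,0,0,0.1],[-1,0,0,0,0.15],[-1,0,0,0,0.2],[-1,0,0,0,0.2]]]'
python3 -c "
from h import *
o=r.get_obs();print(o['position'],o['wrist_force'],o['wrist_torque'],o['joint_positions'][5])"
```

```text
clock: 15.8
position: [528.7, 36.0, 187.1]
ee_rot: [[-0.991, -0.134, -0.005], [-0.134, 0.991, -0.004], [0.006, -0.003, -1.0]]
wrist_force: [-0.9, 0.4, -0.6]
grip_width: 13.5
[528.71757941  36.01559266 187.13442032] [-0.88044037  0.39321718 -0.62319549] [0.12447729 0.19681699 0.02245852] -1.741733766959296
clock: 16.3
position: [528.8, 36.0, 187.2]
ee_rot: [[-0.998, 0.065, -0.005], [0.065, 0.998, -0.004], [0.005, -0.004, -1.0]]
wrist_force: [1.0, 0.9, -1.0]
grip_width: 13.5
[528.7552098   36.04935241 187.15218179] [ 1.01916055  0.93788404 -1.01431016] [0.10049984 0.13424545 0.09237667] -1.5428403727583773
```

```bash
python3 -m creep '[[[-1,0,0,0,0.05],[-1,0,0,0,0.1],[-1,0,0,0,0.15],[-1,0,0,0,0.2],[-1,0,0,0,0.2]]]'
python3 -c "
from h import *
o=r.get_obs();print(o['position'],o['wrist_force'],o['wrist_torque'],o['joint_positions'][5])"
python3 -m creep '[[[-1,0,0,0,0.05],[-1,0,0,0,0.1],[-1,0,0,0,0.15],[-1,0,0,0,0.15]]]'
python3 -c "
from h import *
o=r.get_obs();print(o['position'],o['wrist_force'],o['wrist_torque'],o['joint_positions'][5])"
```

```text
clock: 16.8
position: [528.8, 36.0, 187.1]
ee_rot: [[-0.966, 0.26, -0.005], [0.26, 0.966, -0.004], [0.004, -0.005, -1.0]]
wrist_force: [-0.2, -0.3, -0.7]
grip_width: 13.8
[528.82906564  36.02657952 187.12088464] [-0.21660714 -0.26464953 -0.66094846] [ 0.07388594  0.02210769 -0.00041545] -1.3445741755307572
clock: 17.2
position: [528.9, 36.0, 187.1]
ee_rot: [[-0.917, 0.399, -0.005], [0.399, 0.917, -0.004], [0.003, -0.005, -1.0]]
wrist_force: [0.1, 0.5, -0.3]
grip_width: 13.7
[528.89306384  36.01694134 187.11948307] [ 0.08641865  0.48791854 -0.32242848] [0.00755964 0.10984092 0.04226322] -1.1966232329935795
```

```bash
cat >> h.py <<'E'
def rep(n=4):
    T=[];F=[]
    for i in range(n):
        camera('wrist'); o=r.get_obs(); T.append(o['wrist_torque']);F.append(o['wrist_force'])
    print('clk',o['clock'],'pos',o['position'].round(2),'T',np.mean(T,0).round(3),'Tz',np.array(T)[:,2].round(3),'F',np.mean(F,0).round(2),'j6',o['joint_positions'][5].round(4))
E
python3 -c "
from h import *
rep()"
python3 -m creep '[[[-1,0,0,0,0.03],[-1,0,0,0,0.06],[-1,0,0,0,0.06]]]'
python3 -c "
from h import *
rep(3)"
python3 -m creep '[[[-1,0,0,0,0.03],[-1,0,0,0,0.06],[-1,0,0,0,0.06]]]'
python3 -c "
from h import *
rep(3)"
```

```text
clk 17.4 pos [528.88  36.01 187.15] T [0.061 0.034 0.054] Tz [0.094 0.072 0.048 0.002] F [-0.11  0.06 -1.21] j6 -1.196
clock: 17.7
position: [528.9, 36.0, 187.1]
ee_rot: [[-0.891, 0.455, -0.005], [0.455, 0.891, -0.004], [0.002, -0.005, -1.0]]
wrist_force: [0.3, 0.0, -0.6]
grip_width: 13.5
clk 17.85 pos [528.9   36.02 187.13] T [0.049 0.042 0.035] Tz [0.048 0.02  0.036] F [ 0.08 -0.24 -1.23] j6 -1.1362
clock: 18.15
position: [528.9, 36.0, 187.1]
ee_rot: [[-0.862, 0.508, -0.005], [0.508, 0.862, -0.004], [0.002, -0.006, -1.0]]
wrist_force: [0.8, 0.5, -1.9]
grip_width: 13.5
clk 18.3 pos [528.92  35.98 187.14] T [0.034 0.024 0.067] Tz [0.02  0.06  0.123] F [ 0.    0.38 -0.88] j6 -1.0762
```

```bash
python3 -m creep '[[[-1,0,0,0,0.02],[-1,0,0,0,0.04],[-1,0,0,0,0.04]]]' >/dev/null
python3 -c "
from h import *
rep(3)"
python3 -m creep '[[[-1,0,0,0,0.02],[-1,0,0,0,0.04],[-1,0,0,0,0.04]]]'>/dev/null
python3 -c "
from h import *
rep(3)"
```

```text
clk 18.75 pos [528.93  35.99 187.14] T [-0.031  0.021  0.054] Tz [0.063 0.027 0.073] F [-0.03  0.23 -1.44] j6 -1.0362
clk 19.2 pos [528.93  35.98 187.12] T [-0.006  0.011  0.052] Tz [0.059 0.038 0.058] F [ 0.02  0.63 -1.09] j6 -0.9962
```

```bash
python3 -m creep '[[[-1,0,0,0,0.02],[-1,0,0,0,0.03],[-1,0,0,0,0.03]]]' >/dev/null
python3 -c "
from h import *
rep(3)"
python3 -m creep '[[[-1,0,0,0,0.02],[-1,0,0,0,0.03],[-1,0,0,0,0.03]]]'>/dev/null
python3 -c "
from h import *
rep(3)"
python3 -m creep '[[[-1,0,0,0,0.015],[-1,0,0,0,0.03],[-1,0,0,0,0.03]]]'>/dev/null
python3 -c "
from h import *
rep(3)"
```

```text
clk 19.65 pos [528.96  36.   187.12] T [-0.013 -0.04   0.045] Tz [0.029 0.054 0.052] F [-0.26 -0.21 -1.21] j6 -0.9663
clk 20.1 pos [528.96  35.98 187.13] T [-0.001 -0.01   0.11 ] Tz [0.076 0.127 0.127] F [ 0.19  0.07 -1.46] j6 -0.9363
clk 20.55 pos [528.94  35.98 187.13] T [-0.007 -0.006  0.158] Tz [0.14  0.163 0.172] F [-0.12 -0.14 -1.59] j6 -0.9063
```

```bash
python3 -m creep '[[[-1,0,0,0,0.015],[-1,0,0,0,0.03],[-1,0,0,0,0.03]]]'>/dev/null
python3 -c "
from h import *
rep(4)"
python3 -m creep '[[[-1,0,0,0,0.01],[-1,0,0,0,0.02],[-1,0,0,0,0.02]]]'>/dev/null
python3 -c "
from h import *
rep(4)"
```

```text
clk 21.05 pos [528.97  35.97 187.13] T [-0.052 -0.033  0.158] Tz [0.134 0.154 0.169 0.177] F [-0.    0.06 -1.5 ] j6 -0.8764
clk 21.55 pos [528.99  35.95 187.13] T [-0.069 -0.037  0.22 ] Tz [0.219 0.189 0.261 0.211] F [ 0.58  0.   -1.36] j6 -0.8564
```

```bash
python3 -m creep '[[[-1,0,0,0,0.01],[-1,0,0,0,0.02],[-1,0,0,0,0.02]]]'>/dev/null
python3 -c "
from h import *
rep(5)"
python3 -c "
from h import *
im=camera('wrist');cv2.imwrite('pics/w13.png',im[:,:,::-1])"
```

```text
clk 22.1 pos [529.01  35.97 187.12] T [-0.08  -0.054  0.252] Tz [0.227 0.304 0.238 0.22  0.274] F [ 0.38 -0.39 -1.34] j6 -0.8364
```

View pics/w13.png

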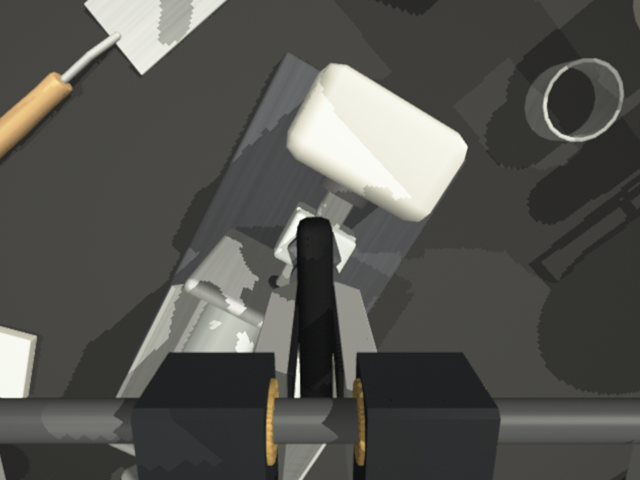

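```bash
python3 -m creep '[[[-1,0,0,0,0.01],[-1,0,0,0,0.015],[-1,0,0,0,0.015]]]'>/dev/null
python3 -c "
from h import *
rep(5)"
```

```text
clk 22.7 pos [528.99  35.96 187.15] T [-0.09  -0.063  0.275] Tz [0.232 0.242 0.307 0.332 0.264] F [ 0.66 -0.   -1.82] j6 -0.8214
```

```bash
python3 -m creep '[[[-1,0,0,0,-0.06],[-1,0,0,0,-0.12],[-1,0,0,0,-0.18],[-1,0,0,0,-0.25],[-1,0,0,0,-0.25],[-1,0,0,0,-0.25]]]'>/dev/null
python3 -c "
from h import *
rep(3)"
python3 -m creep '[[[-1,0,0,-0.003,0],[-1,0,0,-0.007,0],[-1,0,0,-0.012,0],[-1,0,0,-0.02,0],[-1,0,0,-0.04,0],[-1,0,0,-0.06,0],[-1,0,0,-0.06,0],[-1,0,0,-0.06,0]]]'
python3 -c "
from h import *
rep(1)
print(r.get_obs()['ee_rot'].round(3).tolist())
im=camera('wrist');cv2.imwrite('pics/w14.png',im[:,:,::-1])
im=camera('scene');crop(im,280,190,440,310,5,'pics/s14.png')
go([436.4,293,245],99)"
```

```text
clk 23.45 pos [528.94  35.99 187.12] T [ 0.016  0.063 -0.008] Tz [-0.043  0.019  0.001] F [ 0.04 -0.58 -1.68] j6 -1.0706
clock: 24.25
position: [529.5, 36.2, 247.6]
ee_rot: [[-0.859, 0.512, -0.003], [0.512, 0.859, -0.004], [0.001, -0.005, -1.0]]
wrist_force: [-0.5, 0.3, -1.0]
grip_width: 13.6
clk 24.3 pos [528.99  36.2  246.53] T [-0.064 -0.018 -0.034] Tz [-0.034] F [-0.02  0.51 -0.43] j6 -1.0705
[[-0.859, 0.512, -0.005], [0.512, 0.859, -0.004], [0.003, -0.006, -1.0]]
shift [0.2106 0.1734 0.0004] roll -0.6941 dist 0.2728
```

View pics/s14.png

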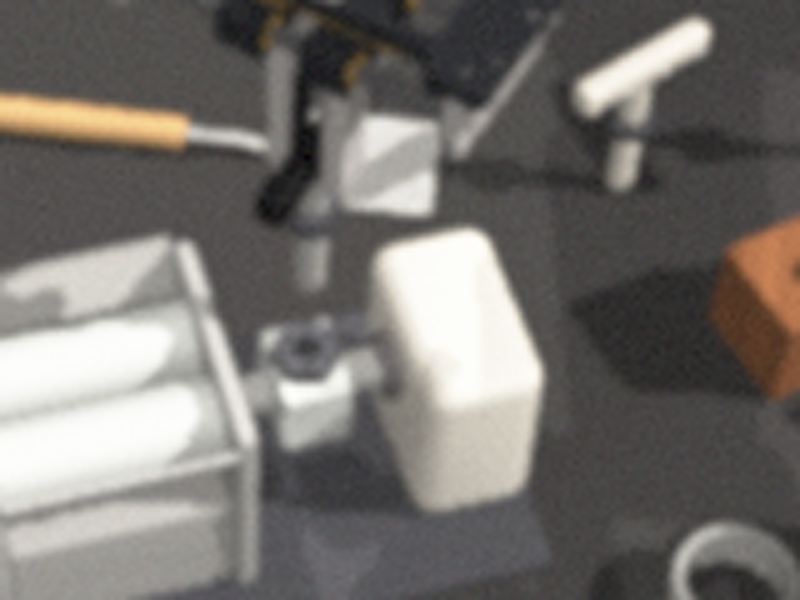

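View pics/w14.png

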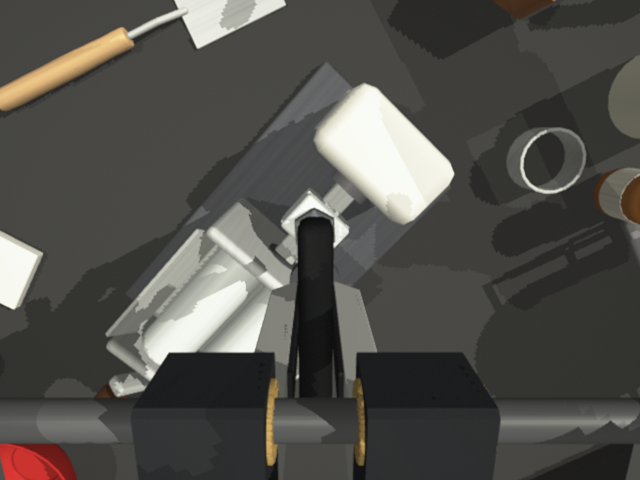

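```bash
python3 -m creep '[[[-1,0.03,0.02,0,-0.13],[-1,0.06,0.045,0,-0.26],[-1,0.09,0.07,0,-0.39],[-1,0.12,0.095,0,-0.52],[-1,0.15,0.12,0,-0.65],[-1,0.18,0.145,0,-0.694],[-1,0.2,0.165,0,-0.694],[-1,0.2106,0.1734,0,-0.694],[-1,0.2106,0.1734,0,-0.694],[-1,0.2106,0.1734,0,-0.694]]]'
python3 -c "
from h import *
rep(1)
im=camera('wrist');cv2.imwrite('pics/w15.png',im[:,:,::-1])
im=camera('scene');crop(im,380,140,540,290,4,'pics/s15.png')
go([436.4,293,160],99.3)"
```

```text
clock: 25.4
position: [436.6, 292.1, 244.9]
ee_rot: [[-0.988, -0.156, -0.008], [-0.156, 0.988, -0.005], [0.008, -0.004, -1.0]]
wrist_force: [-0.3, -0.7, -1.3]
grip_width: 13.4
clk 25.45 pos [436.81 291.74 245.07] T [ 0.006 -0.028 -0.031] Tz [-0.031] F [ 0.33 -0.58 -1.07] j6 -1.245
shift [-0.0003  0.0017  0.0854] roll -0.0074 dist 0.0854
```

View pics/s15.png

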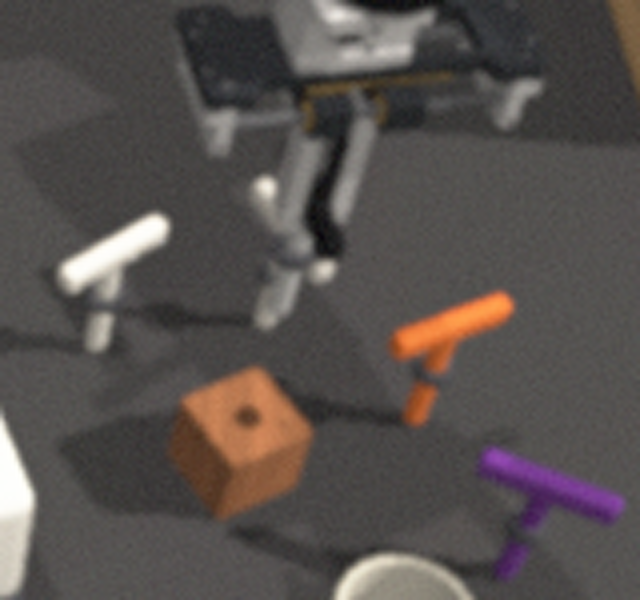

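View pics/w15.png

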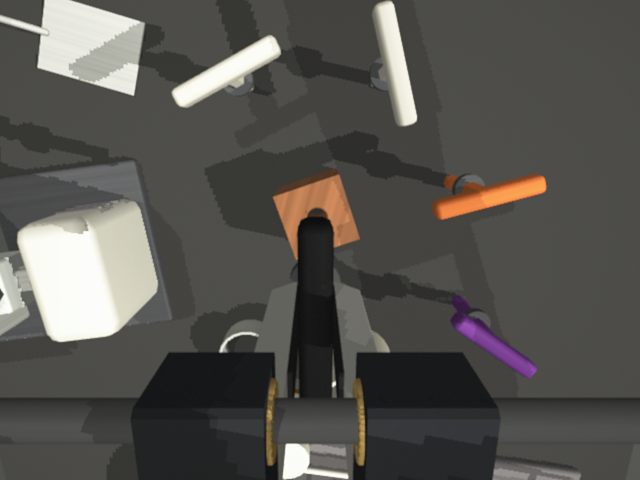

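```bash
python3 -m creep '[[[-1,-0.0003,0.0015,0.02,-0.007],[-1,-0.0003,0.0015,0.05,-0.007],[-1,-0.0003,0.0015,0.08,-0.007],[-1,-0.0003,0.0015,0.092,-0.007],[-1,-0.0003,0.0015,0.092,-0.007],[-1,-0.0003,0.0015,0.092,-0.007]]]'
python3 -c "
from h import *
rep(2)
im=camera('scene');crop(im,380,140,540,290,4,'pics/s16.png')
go([436.4,293,91],99.3)"
```

```text
clock: 26.15
position: [437.2, 292.7, 154.6]
ee_rot: [[-0.987, -0.16, -0.005], [-0.16, 0.987, -0.003], [0.006, -0.002, -1.0]]
wrist_force: [0.6, -0.3, -0.8]
grip_width: 13.5
clk 26.25 pos [437.64 293.2  155.58] T [ 0.044  0.008 -0.034] Tz [-0.066 -0.002] F [ 0.49 -0.21 -1.29] j6 -1.2493
shift [0.0009 0.     0.0645] roll -0.0006 dist 0.0645
```

View pics/s16.png

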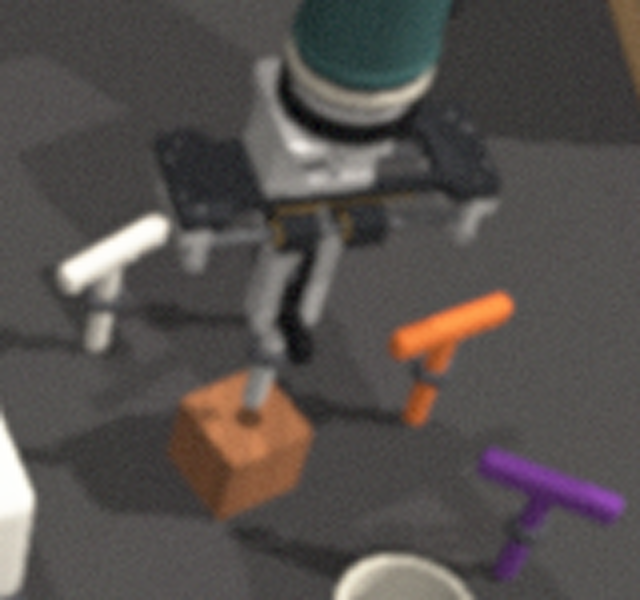

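Tip is right over the hole. Lowering in stages.

```bash
python3 -m creep '[[[-1,0.0009,0,0.004,0],[-1,0.0009,0,0.008,0],[-1,0.0009,0,0.012,0],[-1,0.0009,0,0.016,0],[-1,0.0009,0,0.018,0],[-1,0.0009,0,0.018,0]]]'
python3 -m creep '[[[-1,0,0,0.006,0],[-1,0,0,0.012,0],[-1,0,0,0.018,0],[-1,0,0,0.024,0],[-1,0,0,0.03,0],[-1,0,0,0.03,0],[-1,0,0,0.03,0]]]'
python3 -c "
from h import *
rep(2)
go([436.4,293,90],99.3)"
```

```text
clock: 26.9
position: [436.2, 292.9, 136.8]
ee_rot: [[-0.987, -0.161, -0.005], [-0.161, 0.987, -0.003], [0.005, -0.002, -1.0]]
wrist_force: [-0.1, -0.5, -1.6]
grip_width: 13.7
clock: 27.6
position: [436.0, 292.8, 106.6]
ee_rot: [[-0.987, -0.161, -0.005], [-0.161, 0.987, -0.003], [0.006, -0.002, -1.0]]
wrist_force: [-0.4, -0.2, -1.1]
grip_width: 13.8
clk 27.7 pos [436.31 292.95 107.17] T [ 0.047 -0.021  0.012] Tz [0.007 0.016] F [ 0.03  0.33 -1.25] j6 -1.2488
shift [-0.0002  0.0001  0.0172] roll -0.0006 dist 0.0172
```

```bash
python3 -m creep '[[[-1,0,0,0.005,0],[-1,0,0,0.01,0],[-1,0,0,0.014,0],[-1,0,0,0.016,0],[-1,0,0,0.017,0],[-1,0,0,0.017,0]]]'
python3 -c "
from h import *
rep(2)"
```

```text
clock: 28.3
position: [436.2, 292.9, 90.1]
ee_rot: [[-0.987, -0.161, -0.004], [-0.161, 0.987, -0.003], [0.005, -0.002, -1.0]]
wrist_force: [0.0, 0.8, -1.1]
grip_width: 13.7
clk 28.4 pos [436.37 292.99  90.33] T [ 0.051 -0.003 -0.016] Tz [-0.035  0.004] F [-0.41 -0.39 -1.88] j6 -1.2488
```

Still carrying the key's weight, about 0.5 mm above the collar; ease down until it seats, then release.

```bash
python3 -m creep '[[[-1,0,0,0.0005,0],[-1,0,0,0.001,0],[-1,0,0,0.001,0]]]'
python3 -c "
from h import *
rep(4)"
```

```text
clock: 28.7
position: [436.6, 293.0, 89.7]
ee_rot: [[-0.987, -0.161, -0.003], [-0.161, 0.987, -0.002], [0.004, -0.002, -1.0]]
wrist_force: [0.7, -0.6, -0.4]
grip_width: 13.7
clk 28.9 pos [436.53 293.06  89.64] T [0.006 0.042 0.005] Tz [ 0.022 -0.021  0.051 -0.033] F [-0.35  0.03  0.91] j6 -1.2488
```

Seated (force turned positive). Release and rise.

```bash
python3 -m creep '[[[-0.8,0,0,0,0],[-0.6,0,0,0,0],[-0.4,0,0,0,0],[-0.2,0,0,0,0],[-0.1,0,0,0,0],[-0.1,0,0,-0.03,0],[-0.1,0,0,-0.07,0],[-0.1,0,0,-0.11,0],[-0.1,0,0,-0.15,0],[-0.1,0,0,-0.15,0],[-0.1,0,0,-0.15,0]]]'
python3 -c "
from h import *
im=camera('wrist');cv2.imwrite('pics/w17.png',im[:,:,::-1])
im=camera('scene');cv2.imwrite('pics/s17.png',im[:,:,::-1])
go([528,33.5,170],16.4)"
```

```text
clock: 30.0
position: [437.5, 293.7, 240.8]
ee_rot: [[-0.987, -0.161, -0.001], [-0.161, 0.987, -0.001], [0.001, -0.001, -1.0]]
wrist_force: [-0.3, 0.7, -0.2]
grip_width: 41.9
shift [-0.0491 -0.2707  0.0683] roll 1.4462 dist 0.2835
```

View pics/w17.png

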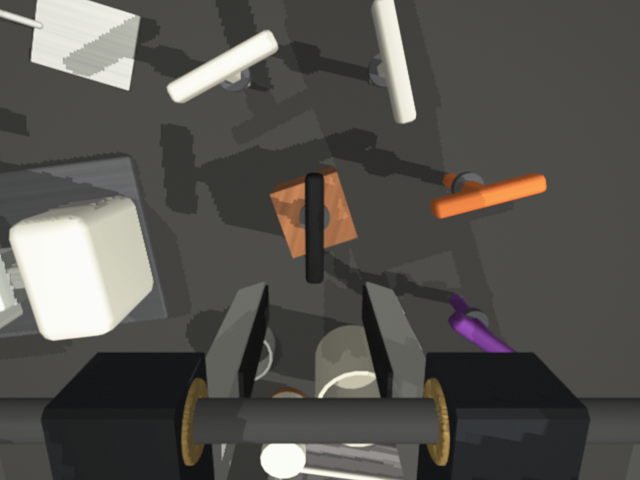

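View pics/s17.png

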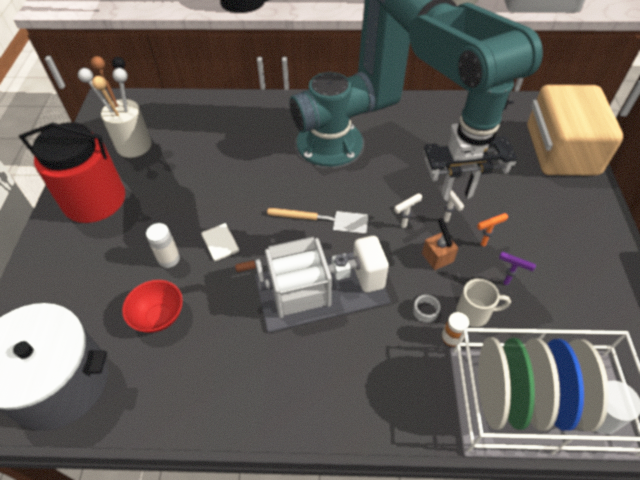

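```bash
python3 -m creep '[[[0.5,-0.006,-0.03,0,0.14],[1,-0.012,-0.06,0,0.28],[1,-0.02,-0.1,0,0.42],[1,-0.027,-0.14,0,0.56],[1,-0.035,-0.18,0,0.7],[1,-0.04,-0.21,0,0.84],[1,-0.045,-0.24,0.02,0.98],[1,-0.049,-0.265,0.04,1.12],[1,-0.049,-0.271,0.068,1.26],[1,-0.049,-0.271,0.068,1.4],[1,-0.049,-0.271,0.068,1.446],[1,-0.049,-0.271,0.068,1.446]]]'
python3 -m creep '[[[1,0,0,0,0],[1,0,0,0,0]]]' | head -2
python3 - <<'E'
from h import *
o=r.get_obs();print(o['position'],o['ee_rot'].round(4).tolist());im=camera('wrist');cv2.imwrite('pics/w18.png',im[:,:,::-1])
crop(im,270,180,370,320,5,'pics/w18c.png')
E
```

```text
clock: 31.3
position: [526.6, 33.1, 167.6]
ee_rot: [[-0.282, 0.959, -0.011], [0.959, 0.282, -0.003], [-0.0, -0.011, -1.0]]
wrist_force: [0.4, -0.2, 0.8]
grip_width: 94.4
clock: 31.5
position: [526.0, 33.2, 166.5]
[526.00224055  33.20360103 166.45159963] [[-0.2833, 0.9589, -0.013], [0.959, 0.2833, -0.0033], [0.0005, -0.0134, -0.9999]]
```

View pics/w18c.png

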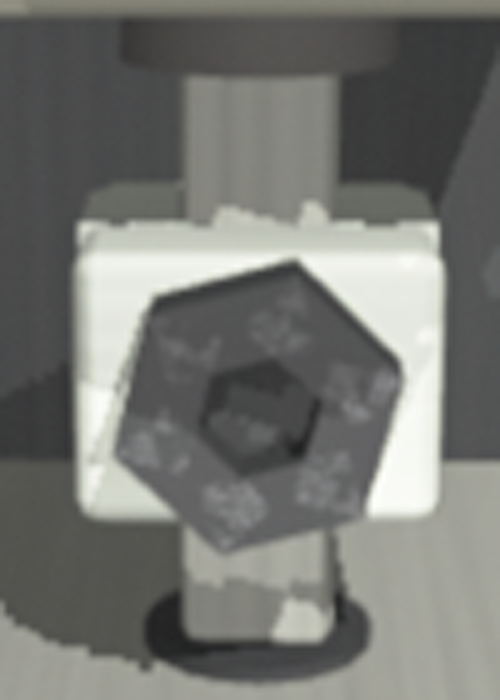

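```bash
python3 - <<'E'
from m import *
im=cv2.imread('pics/w18.png').astype(float).mean(2)
print(302,im[203:212,302:344].mean(0).round().astype(int).tolist())
C7=C([526.0,33.2,166.45],[[-0.2833,0.9589,-0.013],[0.959,0.2833,-0.0033],[0.0005,-0.0134,-0.9999]])
x=np.array([np.cos(np.radians(16.5)),np.sin(np.radians(16.5)),0]);y=np.array([-x[1],x[0],0])
o=atz('wrist',(270+260/5,180+408/5),115,C7)*[1,1,0]; print(o,o@x)
for th in(-.1,-.05,0,.05):
    pts=[o+y*30+x*10*np.sin(p)+[0,0,85+10*np.cos(p)] for p in(th-np.arcsin(.8),th+np.arcsin(.8))]+[o+y*30+x*xx+[0,0,85] for xx in(-10,10)]
    print(th,proj('wrist',pts,C7)[:,0].round(1))
E
```

```text
302 [76, 76, 75, 79, 92, 114, 129, 130, 132, 132, 131, 129, 126, 125, 127, 130, 132, 132, 130, 129, 127, 128, 130, 132, 133, 134, 133, 132, 131, 131, 131, 132, 130, 122, 111, 92, 64, 59, 59, 59, 58, 59]
[528.19221486  36.882959     0.        ] 516.9164457304344
-0.1 [308.  334.4 306.  338.3]
-0.05 [308.5 334.9 306.  338.3]
0 [308.9 335.4 306.  338.3]
0.05 [309.4 335.8 306.  338.3]
```

```bash
python3 -m creep '[[[1,0,0,-0.03,0],[1,0,0,-0.06,0],[1,0,0,-0.06,0],[1,0,0,-0.06,0]]]' | head -2
python3 - <<'E'
from h import *
print(workorder.finish_job())
E
```

```text
clock: 31.95
position: [527.4, 33.5, 227.5]
the job is handed in; nothing more can be done
None
```

The job is handed in at about 32 s on the clock: crank set, screw tight, key back in its block, gripper clear of everything. No verdict is given.

- **Shaft:** I turned the crank by its handle from about 1.2 rad to the flat-up position. Two checks on where it stopped disagree slightly. The handle's position gave about -0.02 rad. The flat's edges in the wrist pictures were blurrier and suggested about -0.04 to -0.08 rad. I trusted the handle and did not touch the crank again after tightening.
- **Screw:** The black key's end dropped into the socket on the first try, with no more than about 2 N on the tool. I turned it clockwise until the torque climbed from about 0.05 to a mean of 0.275 N m. The highest single reading was 0.33, below the 0.4 limit. The last wrist picture shows the screw turned to about 1.27 rad against a stop at 1.3, within my reading error.
- **Key:** It stands upright in its block, with the collar felt to seat before I let go. The bystanders and the look-alike keys looked unmoved in the last scene picture.

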